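# Set the varnishing corner: pots into the grip block, figures into the drying rack

### The arm

A 6-joint arm with a two-finger parallel gripper is mounted at the origin on the work surface. World frame = base frame: x ahead of the robot, y to its left, z up, the work surface at z = 0. Lengths are in m, angles in rad, forces in N, time in s.
With the tool pointing down it reaches from about 0.4 to 0.825 m from the base axis. Payload 7 kg.
Tool frame: the origin (TCP) lies at the centre of the arm's flange, where the gripper is bolted on; the fingertips stand 178 mm ahead of it and the grasp point (between the pads) lies 159 mm ahead of it; z points along the fingers, y is the direction in which the jaws open and shut (so a half turn about z gives the same grasp; the last joint's range is limited). The gripper opens to 88 mm and grips with 3 to 60 N. Pads are 19 mm wide; open, the fingers measure 130 mm over their backs; the gripper's body (78 mm by 193 mm) begins 47 mm behind the grasp point.
Start: joints at [1.585, 0.359, 0.012, 0, -1.224, -0.288], TCP at [0.183, 0.65, 0.405] pointing down, gripper open.
Joint ranges: [-3.07, 3.07], [-1.43, 2.12], [-1.02, 1.25], [-3.03, 1.67], [-3.05, -0], [-3.03, 3.03]. Speed limits (rad/s): [2.39, 2.39, 3.01, 3.14, 3.14, 3.14].

### API

Orientations are given as a 3x3 rotation matrix whose columns are the frame's x, y, z axes.
In Python, from rig import r gives the robot as it stands.
- The arm moves only by the tool apply_moves, never from a script. Its argument "plan" is text: rows parted by semicolons, each of 7 numbers parted by spaces: the shift along the tool's x, y, z in cm, then the turn, a rotation vector about the tool's x, y, z in rad, then the gripper's target within -1 to 1 (fully open at 1, half-way at 0, shut at -1). In form: tx ty tz ax ay az hand; .... A call has 1 to 20 rows; each row shifts and turns the commanded pose from where the row before left it, along the tool's axes as they then stand; what a row does not reach is not made up. A row lasts 1/8 s, in which the tool goes at most 62.5 mm and 10.7 degrees, less where a joint would pass 70% of its speed; a pose out of reach is approached as far as the arm can. A call is refused whole if a number of a shift passes 6.25 or a number of a turn 0.188, either way. A call with a gripper value outside its range is refused whole. The fingers move at their own pace and stop on an object; "newtons" is the grip in N (left out, the last holds). Time passes only in rows, so rows that do not move let the fingers close. It gives the time, the measured TCP pose, the force and the opening at its end, in the units of the state.
- r.get_state(): the state, without advancing time (a new reading comes with each control period).
- r.snapshot(name): name is "scene" or "top" or "wrist"; returns the picture (384x512x3 uint8, blue, green, red); there is no depth.
- r.camera_model(name): a dict with "vertical_fov" (degrees; the focal length in pixels is half the picture's height over the tangent of half this angle, whatever the lens; pixels are square), "cx", "cy" (the principal point, pixels), "dist_coeffs" ([k1, k2, p1, p2, k3] as OpenCV has them; the pictures are not rectified), "world_from_camera" (4x4, takes a point from camera to world coordinates). Camera axes: x right, y up, looking along -z (the intrinsics and any distortion apply to the point x, -y, -z); pixel columns grow to the right and rows downward; lengths in m; the calibration is good to about 2 mm. A picture is of the moment at which its call begins: read the wrist's pose just before it. camera_model takes no time and is no camera call; for the wrist camera it gives the pose at the moment of the call.
- r.close_job(): hands the job in, once; it reports no verdict.
The state is a dict: "clock": time; "qpos": joint angles; "qvel": joint speeds; "joint_efforts": joint torques, N m; "eef_pos": TCP position; "orientation": TCP orientation; "force": force on the tool from outside, world axes, zero at the start; "torque": the same for the moment, N m; "finger_gap": opening from 0.0 (shut) to 1.0 (fully open).
Only numpy, scipy, OpenCV 4.12 (cv2) and the standard library are available. Lean on these libraries where they do the work, as an engineer would, in place of code of your own. Each camera call takes 0.05 s, during which the arm holds its last target.

### The job

Set up the varnishing corner for the next class. Work every steel pot down into a well of the pot block until it is fully home on the well's floor, twisting it past the rubber grips with light pressure instead of forcing it straight down, and stand every plywood figure from the easel upright on its foot in a slot of the drying rack, one to a slot. Leave the glue bottle and the brush jar where they are.

Things in the scene. Friction and masses are not known exactly. Their poses are not given: they have to be found in the camera images.
- pot0_mid (a point): One of up to three identical open steel varnish pots (0.22 kg, bottom-heavy, may be absent): a straight cylinder 56 mm in diameter and 95 mm tall whose lowest 20 mm taper to 48 mm. At the start it stands upright on the bench. The point is on its axis, half-way up (47.5 mm above its underside); z runs up its axis. It may be gripped firmly.
- pot1_mid (a point): One of up to three identical open steel varnish pots (0.22 kg, bottom-heavy, may be absent): a straight cylinder 56 mm in diameter and 95 mm tall whose lowest 20 mm taper to 48 mm. At the start it stands upright on the bench. The point is on its axis, half-way up (47.5 mm above its underside); z runs up its axis. It may be gripped firmly.
- pot2_mid (a point): One of up to three identical open steel varnish pots (0.22 kg, bottom-heavy, may be absent): a straight cylinder 56 mm in diameter and 95 mm tall whose lowest 20 mm taper to 48 mm. At the start it stands upright on the bench. The point is on its axis, half-way up (47.5 mm above its underside); z runs up its axis. It may be gripped firmly.
- block: Fixed beech pot block, 280 x 100 mm, 50 mm high, wells 90 mm apart along its x; origin at its underside's centre. Pushed straight down, a pot jams even at 60 N: the sprung rubber strips in the wells bite harder the harder they are dragged down. While it is twisted about its axis, to and fro, by 0.1 rad or more for each mm down, it sinks at 5 to 25 N; turning takes about 1 N m, so grip it with 50 N or more. If it jams, twist without pushing to free it.
- well0 (a point): A well of the pot block: blind bore 61 mm wide, 38 mm deep. The point is the centre of its mouth, on the block's top; z up. Four sprung rubber strips, 6 to 30 mm below the mouth, stand in to a 53 mm circle and take hold when its underside is about 18 mm below the mouth. A pot fully home rests on the well's floor with 57 mm of it above the block.
- well1 (a point): A well of the pot block: blind bore 61 mm wide, 38 mm deep. The point is the centre of its mouth, on the block's top; z up. Four sprung rubber strips, 6 to 30 mm below the mouth, stand in to a 53 mm circle and take hold when its underside is about 18 mm below the mouth. A pot fully home rests on the well's floor with 57 mm of it above the block.
- well2 (a point): A well of the pot block: blind bore 61 mm wide, 38 mm deep. The point is the centre of its mouth, on the block's top; z up. Four sprung rubber strips, 6 to 30 mm below the mouth, stand in to a 53 mm circle and take hold when its underside is about 18 mm below the mouth. A pot fully home rests on the well's floor with 57 mm of it above the block.
- house_mid (a point): Flat plywood stand-up figure in the outline of a house with a pointed roof (may be absent), 9 mm thick, 120 mm tall, with a straight 64 mm wide foot edge, 0.045 kg. The point is its centre, 60 mm above the foot; x through the thickness, y across, z up the figure. At the start it leans 0.38 rad on the easel, top towards the robot. Pinch it through the thickness on its middle line, 15 to 30 mm above the centre, clear of the easel.
- tree_mid (a point): Flat plywood stand-up figure in the outline of a round-crowned tree (may be absent), 9 mm thick, 120 mm tall, with a straight 64 mm wide foot edge, 0.045 kg. The point is its centre, 60 mm above the foot; x through the thickness, y across, z up the figure. At the start it leans 0.38 rad on the easel, top towards the robot. Pinch it through the thickness on its middle line, 15 to 30 mm above the centre, clear of the easel.
- cat_mid (a point): Flat plywood stand-up figure in the outline of a sitting cat with two ears (may be absent), 9 mm thick, 120 mm tall, with a straight 64 mm wide foot edge, 0.045 kg. The point is its centre, 60 mm above the foot; x through the thickness, y across, z up the figure. At the start it leans 0.38 rad on the easel, top towards the robot. Pinch it through the thickness on its middle line, 15 to 30 mm above the centre, clear of the easel.
- easel_mid (a point): Fixed low plywood easel, 270 mm long along its y: a sloping ledge with a back board on the robot's side that reaches 50 mm up the leaning figures, and a low lip on the far side. The point is the middle of the ledge, 34 mm above the bench, where the figures' foot edges rest; the figures stand 80 mm apart along its y.
- slot0 (a point): One of the four parallel slots of the fixed drying rack, a board 250 x 92 mm and 10 mm thick with two wooden combs 26 mm high. Slots are 14 mm wide, 26 mm deep, 55 mm apart along the rack's x, and run along the rack's y (open at both ends, the combs 44 mm apart). The point is the middle of the slot's floor, 10 mm above the bench; z up, y along the slot.
- slot1 (a point): One of the four parallel slots of the fixed drying rack, a board 250 x 92 mm and 10 mm thick with two wooden combs 26 mm high. Slots are 14 mm wide, 26 mm deep, 55 mm apart along the rack's x, and run along the rack's y (open at both ends, the combs 44 mm apart). The point is the middle of the slot's floor, 10 mm above the bench; z up, y along the slot.
- slot2 (a point): One of the four parallel slots of the fixed drying rack, a board 250 x 92 mm and 10 mm thick with two wooden combs 26 mm high. Slots are 14 mm wide, 26 mm deep, 55 mm apart along the rack's x, and run along the rack's y (open at both ends, the combs 44 mm apart). The point is the middle of the slot's floor, 10 mm above the bench; z up, y along the slot.
- slot3 (a point): One of the four parallel slots of the fixed drying rack, a board 250 x 92 mm and 10 mm thick with two wooden combs 26 mm high. Slots are 14 mm wide, 26 mm deep, 55 mm apart along the rack's x, and run along the rack's y (open at both ends, the combs 44 mm apart). The point is the middle of the slot's floor, 10 mm above the bench; z up, y along the slot.
- glue: Bystander: glue bottle, 60 mm wide, 170 mm tall; origin at its underside.
- brushes: Bystander: jar of brushes, 72 mm wide, 185 mm tall; origin at its underside.
Things that resemble listed ones, but are neither listed nor needed, are in the scene too. Leave any turquoise look-alike of the part that bears cat_mid alone.

How it is judged:
By the outcome, as a careful person would: the job done as asked, in the order asked, and still so for the second after the job is handed in, with the robot touching nothing.
Of pot0, pot1, pot2 only 2 to 3 are there at a start; the rules pass over those that are not, and their reading is None.
Of house, tree, cat only 2 to 3 are there at a start; the rules pass over those that are not, and their reading is None.
At some moment in a run one of pot0, pot1, pot2 may be knocked a few centimetres aside while the robot is not near it.
It also fails if it takes over 210 s, if anything falls off the work surface, if the arm or the gripper's body presses on something with over 40 N, if the wrist force passes 120 N, or if a joint passes its speed limit or range.

## Working session

There is one attempt and no reset: what is moved stays moved. The work goes in short steps, Python scripts to look and compute and a tool call to move; the robot and the scene stay as the last step left them, time stands still between calls to the robot, and variables do not carry over. Pictures are saved under pics/ and viewed, and the job is handed in when it is done.

Besides the shell and the picture viewer there is one more tool, called after ">>>" by a JSON object that holds its "fn" and its "kwargs". apply_moves: Moves the arm, as the interface text tells. Its arguments: {"type":"object","properties":{"plan":{"type":"string"},"newtons":{"type":"number"}},"required":["plan"]}

```bash
ls; mkdir -p pics; python3 - <<'E'
from rig import r
import cv2,json
s=r.get_state();print(s)
for n in ["scene","top","wrist"]:
    m=r.camera_model(n);print(n,m)
    cv2.imwrite(f"pics/{n}0.png",r.snapshot(n))
E
```

```text
pics
{'clock': 0.0, 'qpos': array([ 1.58508025e+00,  3.59418825e-01,  1.10514578e-02, -3.64767061e-04,
       -1.22410212e+00, -2.88080414e-01]), 'qvel': array([-0.00034246,  0.00045075,  0.00014705, -0.00136258,  0.00158076,
       -0.00036775]), 'joint_efforts': array([-6.90718957e-05, -5.82713342e+01,  2.93061268e+01,  6.99731871e+00,
        6.87642954e-03, -1.63073105e-04]), 'eef_pos': array([0.18247053, 0.64966723, 0.40369592]), 'orientation': array([[ 9.62717734e-01, -2.70507785e-01, -3.19130667e-04],
       [-2.70507934e-01, -9.62716283e-01, -1.67786763e-03],
       [ 1.46643968e-04,  1.70164030e-03, -9.99998541e-01]]), 'force': array([ 0.07106822, -0.02033931,  0.51181514]), 'torque': array([-0.04184303, -0.00065127,  0.03072141]), 'finger_gap': 0.9986230745760823}
scene {'vertical_fov': 57.100340002693294, 'cx': 256.29416738338796, 'cy': 191.00410005059481, 'dist_coeffs': array([-0.05872828,  0.        ,  0.        ,  0.        ,  0.        ]), 'world_from_camera': array([[ 0.75934737, -0.44898796,  0.47095795,  1.07077719],
       [ 0.65066037,  0.51758936, -0.55564588, -0
[... 427 characters left out ...]
101,  0.01954187,  0.00100965],
       [ 0.01710232,  0.14961032,  0.98859712,  0.97739819],
       [ 0.        ,  0.        ,  0.        ,  1.        ]])}
wrist {'vertical_fov': 68.65226395737193, 'cx': 261.0481103328563, 'cy': 193.73915521132292, 'dist_coeffs': array([-0.06841733,  0.        ,  0.        ,  0.        ,  0.        ]), 'world_from_camera': array([[-2.70158604e-01,  9.19727765e-01,  2.84807244e-01,
         2.60488170e-01],
       [-9.62815614e-01, -2.58267813e-01, -7.92706102e-02,
         6.28036502e-01],
       [ 6.49162755e-04, -2.95632499e-01,  9.55301525e-01,
         3.84284750e-01],
       [ 0.00000000e+00,  0.00000000e+00,  0.00000000e+00,
         1.00000000e+00]])}
```

View pics/scene0.png

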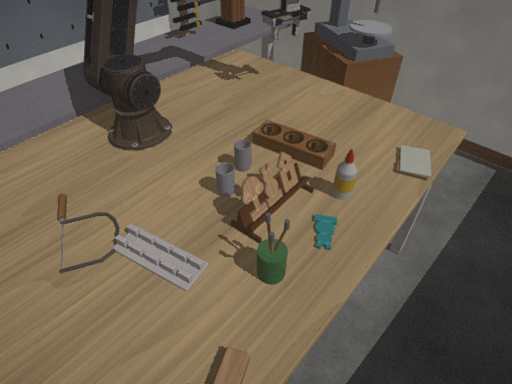

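View pics/top0.png

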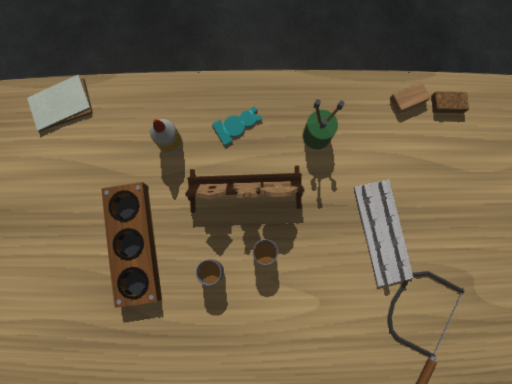

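View pics/wrist0.png

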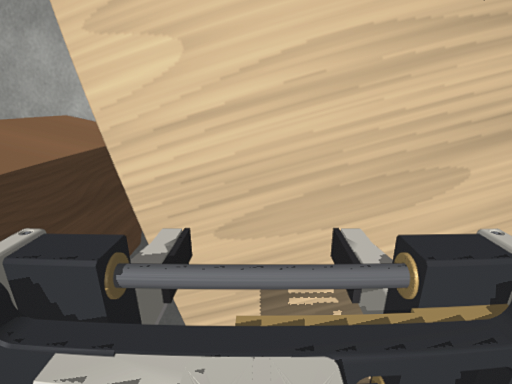

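```bash
cat > h.py <<'E'
import numpy as np, cv2
from rig import r
def K(m):
    f=192/np.tan(np.radians(m["vertical_fov"])/2)
    return np.array([[f,0,m["cx"]],[0,f,m["cy"]],[0,0,1.]])
F=np.diag([1,-1,-1.])
def ray(m,uv):
    p=cv2.undistortPoints(np.array(uv,float).reshape(-1,1,2),K(m),m["dist_coeffs"]).reshape(-1,2)
    d=np.c_[p,np.ones(len(p))]@F
    T=m["world_from_camera"]
    return T[:3,3],d@T[:3,:3].T
def at_z(m,uv,z):
    o,d=ray(m,uv); return o+d*((z-o[2])/d[:,2])[:,None]
def proj(m,P):
    T=m["world_from_camera"]
    c=(np.atleast_2d(P)-T[:3,3])@T[:3,:3]@F
    return cv2.projectPoints(c,np.zeros(3),np.zeros(3),K(m),m["dist_coeffs"])[0].reshape(-1,2)
def crop(img,x0,y0,x1,y1,s,name):
    c=cv2.resize(img[y0:y1,x0:x1],None,fx=s,fy=s,interpolation=cv2.INTER_CUBIC); cv2.imwrite("pics/"+name,c)
E
python3 - <<'E'
from h import *
t=cv2.imread("pics/top0.png");s=cv2.imread("pics/scene0.png")
crop(t,90,160,310,310,3.6,"c_top.png")
crop(s,200,110,400,260,4,"c_sc.png")
crop(t,340,160,440,300,4,"c_rack.png")
E
```

```text
(no output)
```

View pics/c_top.png

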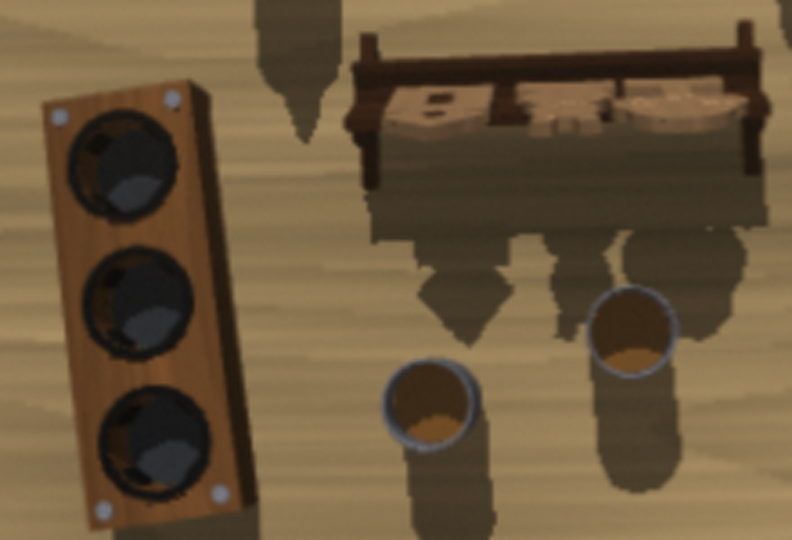

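View pics/c_sc.png

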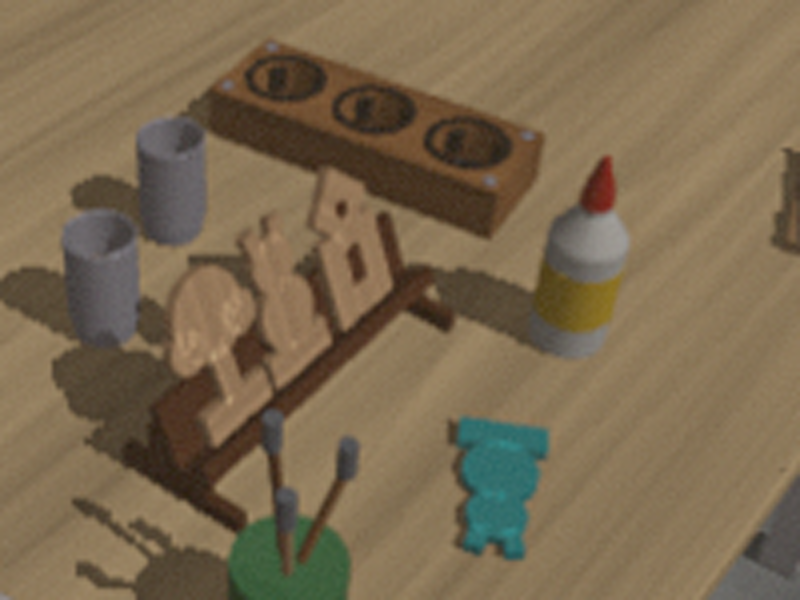

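View pics/c_rack.png

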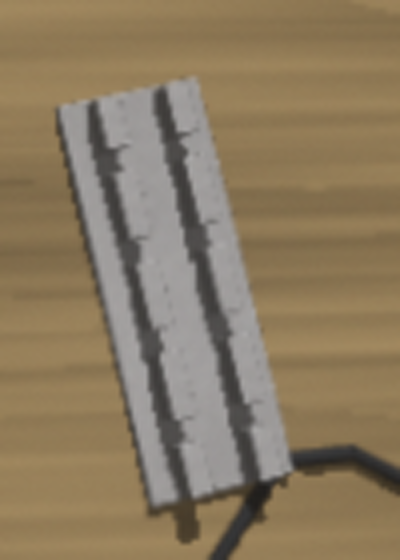

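```bash
python3 - <<'E'
from h import *
np.set_printoptions(precision=4,suppress=True)
m=r.camera_model("top")
c=lambda p:np.array(p)/3.6+[90,160]
print("wells",at_z(m,c([(123,166),(138,303),(155,443)]),.05))
print("blkcorners",at_z(m,c([(42,101),(190,80),(245,505),(92,530)]),.05))
print("pots",at_z(m,c([(431,404),(632,331)]),.095))
print("easel lip ends",at_z(m,c([(357,72),(760,58)]),.04))
k=lambda p:np.array(p)/4+[340,160]
print("rack",at_z(m,k([(57,107),(197,77),(290,470),(152,510)]),.01))
s=r.camera_model("scene")
q=lambda p:np.array(p)/4+[200,110]
print("sc wells",at_z(s,q([(286,78),(374,109),(468,142)]),.05))
print("sc pots",at_z(s,q([(171,139),(100,234)]),.095))
print("glue,brush",at_z(m,[(165,150),(320,135)],0.0))
E
```

```text
wells [[0.5949 0.3017 0.05  ]
 [0.506  0.2895 0.05  ]
 [0.417  0.2769 0.05  ]]
blkcorners [[0.6388 0.358  0.05  ]
 [0.6511 0.2588 0.05  ]
 [0.378  0.2187 0.05  ]
 [0.3621 0.3173 0.05  ]]
pots [[ 0.4419  0.0956  0.095 ]
 [ 0.4837 -0.0261  0.095 ]]
easel lip ends [[ 0.6565  0.1502  0.04  ]
 [ 0.662  -0.1161  0.04  ]]
rack [[ 0.6398 -0.2509  0.01  ]
 [ 0.6576 -0.3412  0.01  ]
 [ 0.4141 -0.3853  0.01  ]
 [ 0.3934 -0.2977  0.01  ]]
sc wells [[0.4187 0.2777 0.05  ]
 [0.5069 0.2904 0.05  ]
 [0.5958 0.3036 0.05  ]]
sc pots [[ 0.4461  0.0956  0.095 ]
 [ 0.4862 -0.0258  0.095 ]]
glue,brush [[ 0.7422  0.2186 -0.    ]
 [ 0.7759 -0.173   0.    ]]
```

>>> {"fn": "apply_moves", "kwargs": {"plan": "0 0 0 0 0 0.182 1;0 0 0 0 0 0.182 1;0 0 0 0 0 0.182 1;0 0 0 0 0 0.182 1;0 0 0 0 0 0.182 1;0 0 0 0 0 0.182 1;0 0 0 0 0 0.182 1;0 0 0 0 0 0.182 1;0 0 0 0 0 0.182 1;0 0 0 0 0 0.182 1;0 0 0 0 0 0.182 1;0 0 0 0 0 0.182 1;0 0 0 0 0 0.182 1;0 0 0 0 0 0.182 1;0 0 0 0 0 0.182 1", "newtons": 55}}

```text
clock: 2.02
eef_pos: [0.1825, 0.6498, 0.4043]
orientation: [[-0.991, -0.131, -0.0], [-0.131, 0.991, -0.001], [0.0, -0.001, -1.0]]
force: [-0.9, -0.2, 0.0]
finger_gap: 1.001
```

>>> {"fn": "apply_moves", "kwargs": {"plan": "-0.9 -2.9 0 0 0 0 1;-0.9 -2.9 0 0 0 0 1;-0.9 -2.9 0 0 0 0 1;-0.9 -2.9 0 0 0 0 1;-0.9 -2.9 0 0 0 0 1;-0.9 -2.9 0 0 0 0 1;-0.9 -2.9 0 0 0 0 1;-0.9 -2.9 0 0 0 0 1;-0.9 -2.9 0 0 0 0 1;-0.9 -2.9 0 0 0 0 1;-0.9 -2.9 0 0 0 0 1;-0.9 -2.9 0 0 0 0 1;-0.9 -2.9 0 0 0 0 1;-0.9 -2.9 0 0 0 0 1;-0.9 -2.9 0 0 0 0 1;-0.9 -2.9 0 0 0 0 1;-0.9 -2.9 0 0 0 0 1;-0.9 -2.9 0 0 0 0 1;-0.9 -2.9 0 0 0 0 1;-0.9 -2.9 0 0 0 0 1"}}

```text
clock: 4.53
eef_pos: [0.4406, 0.0983, 0.4048]
orientation: [[-0.991, -0.137, 0.0], [-0.137, 0.991, 0.0], [-0.0, 0.0, -1.0]]
force: [1.0, 0.5, 0.1]
finger_gap: 0.998
```

```bash
cat >> h.py <<'E'
def goto(xy,z=None):
    s=r.get_state();R=s["orientation"];p=s["eef_pos"]
    d=np.array([xy[0]-p[0],xy[1]-p[1],0 if z is None else z-p[2]])
    print("eef",p.round(4),"tool cm",(R.T@d*100).round(2),"yaw_y",np.arctan2(R[1,1],R[0,1]).round(4),"q",s["qpos"].round(2),"F",s["force"].round(1),"gap",round(s["finger_gap"],3),"t",round(s["clock"],2))
E
python3 - <<'E'
from h import *
goto((.444,.0956),.229)
w=r.snapshot("wrist");cv2.imwrite("pics/w1.png",w)
print(proj(r.camera_model("wrist"),[[.444,.0956,.095],[.444,.0956,0]]))
E
```

```text
eef [0.4406 0.0983 0.4048] tool cm [-0.3  -0.32 17.58] yaw_y 1.7085 q [ 0.66 -0.02 -0.46  0.   -1.13 -2.09] F [1.  0.5 0.1] gap 0.998 t 4.53
[[259.74869545 186.88159245]
 [260.06123219 168.29155219]]
```

View pics/w1.png

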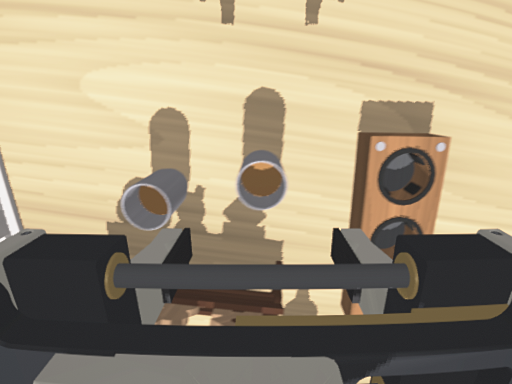

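>>> {"fn": "apply_moves", "kwargs": {"plan": "-0.3 -0.3 1 0 0 0 1;0 0 3 0 0 0 1;0 0 3 0 0 0 1;0 0 3 0 0 0 1;0 0 3 0 0 0 1;0 0 2 0 0 0 1;0 0 1.6 0 0 0 1;0 0 1 0 0 0 1;0 0 0 0 0 0 1;0 0 0 0 0 0 -1;0 0 0 0 0 0 -1;0 0 0 0 0 0 -1;0 0 0 0 0 0 -1;0 0 0 0 0 0 -1;0 0 0 0 0 0 -1", "newtons": 55}}

```text
clock: 6.45
eef_pos: [0.4442, 0.0978, 0.229]
orientation: [[-0.99, -0.138, 0.001], [-0.138, 0.99, 0.001], [-0.001, 0.0, -1.0]]
force: [-0.4, 1.9, 4.8]
finger_gap: 0.634
```

>>> {"fn": "apply_moves", "kwargs": {"plan": "0 0 -1 0 0 0 -1;0 0 -2 0 0 0 -1;0 0 -3 0 0 0 -1;0 0 -3 0 0 0 -1;0 0 -1 0 0 0 -1;0 0 0 0 0 -0.18 -1;0 0 0 0 0 0 -1"}}

```text
clock: 7.32
eef_pos: [0.4434, 0.0971, 0.3279]
orientation: [[-0.95, -0.311, -0.002], [-0.311, 0.95, -0.001], [0.002, -0.0, -1.0]]
force: [-0.2, -0.6, -2.4]
finger_gap: 0.63
```

```bash
python3 - <<'E'
from h import *
goto((.418,.277))
w=r.snapshot("wrist");cv2.imwrite("pics/w2.png",w)
print(proj(r.camera_model("wrist"),[np.r_[r.get_state()["eef_pos"][:2],r.get_state()["eef_pos"][2]-.134]]))
E
```

```text
eef [0.4434 0.0971 0.3279] tool cm [-3.190e+00  1.788e+01 -1.000e-02] yaw_y 1.8872 q [ 0.65  0.06 -0.57 -0.   -0.95 -1.91] F [-0.2 -0.6 -2.4] gap 0.63 t 7.33
[[261.11730632 282.78079023]]
```

View pics/w2.png

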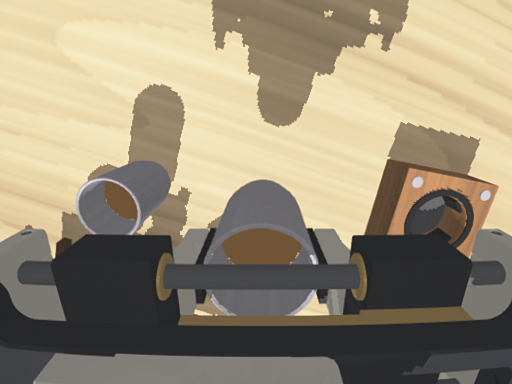

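```bash
cat >> h.py <<'E'
def rimfit(zrim_off=-.134):
    s=r.get_state();R=s["orientation"];p=s["eef_pos"];m=r.camera_model("wrist")
    a=np.linspace(0,2*np.pi,73)
    for dx in (-.004,-.002,0,.002,.004):
      for zo in (zrim_off-.003,zrim_off,zrim_off+.003):
        C=p+R@[dx,0,-zo]
        P=C+.028*(np.outer(np.cos(a),R[:,0])+np.outer(np.sin(a),R[:,1]))
        u=proj(m,P);print(dx,zo,"cols",u[:,0].min().round(1),u[:,0].max().round(1),"rows",u[:,1].min().round(1),u[:,1].max().round(1))
E
python3 - <<'E'
from h import *
rimfit(); crop(cv2.imread("pics/w2.png"),180,170,340,335,4,"w2c.png")
E
```

```text
-0.004 -0.137 cols 204.0 318.0 rows 233.9 330.5
-0.004 -0.134 cols 202.9 319.2 rows 236.8 334.8
-0.004 -0.131 cols 201.6 320.4 rows 239.8 339.3
-0.002 -0.137 cols 203.8 318.3 rows 229.9 327.5
-0.002 -0.134 cols 202.6 319.5 rows 232.7 331.8
-0.002 -0.131 cols 201.3 320.7 rows 235.6 336.2
0 -0.137 cols 203.5 318.6 rows 225.8 324.5
0 -0.134 cols 202.3 319.8 rows 228.6 328.7
0 -0.131 cols 201.0 321.1 rows 231.5 333.1
0.002 -0.137 cols 203.2 318.9 rows 221.8 321.4
0.002 -0.134 cols 202.0 320.1 rows 224.4 325.6
0.002 -0.131 cols 200.7 321.4 rows 227.2 330.0
0.004 -0.137 cols 202.9 319.1 rows 217.7 318.3
0.004 -0.134 cols 201.7 320.4 rows 220.2 322.5
0.004 -0.131 cols 200.4 321.7 rows 222.9 326.9
```

View pics/w2c.png

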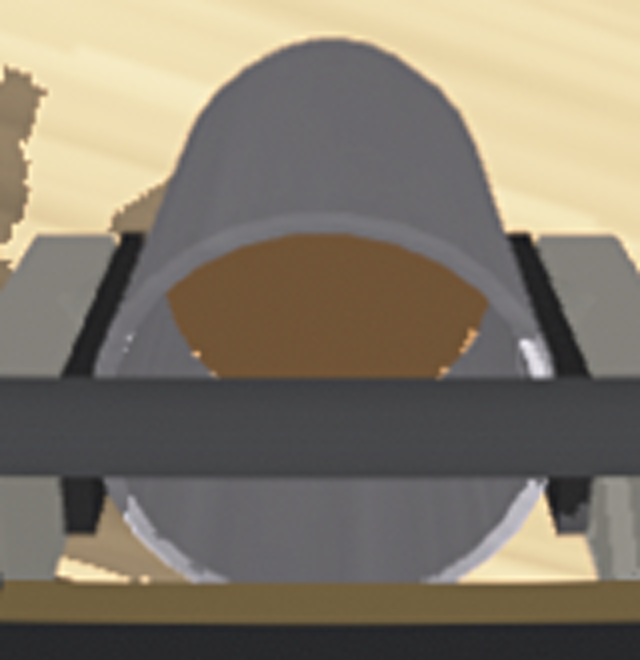

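>>> {"fn": "apply_moves", "kwargs": {"plan": "-0.2 1.2 0 0 0 0 -1;-0.4 2.2 0 0 0 0 -1;-0.5 2.5 0 0 0 0 -1;-0.5 2.5 0 0 0 0 -1;-0.5 2.5 0 0 0 0 -1;-0.5 2.5 0 0 0 0 -1;-0.4 2.3 0 0 0 0 -1;-0.3 1.5 0 0 0 0 -1;0 0.7 0 0 0 0 -1;0 0 0 0 0 0 -1;0 0 0 0 0 0 -1"}}

```text
clock: 8.75
eef_pos: [0.4193, 0.2773, 0.3286]
orientation: [[-0.95, -0.312, -0.0], [-0.312, 0.95, -0.0], [0.0, -0.0, -1.0]]
force: [0.2, -0.1, -2.4]
finger_gap: 0.635
```

```bash
python3 - <<'E'
from h import *
goto((.418,.277))
t=r.snapshot("top");cv2.imwrite("pics/t2.png",t)
sc=r.snapshot("scene");crop(sc,200,60,400,210,4,"s2.png")
E
```

```text
eef [0.4193 0.2773 0.3286] tool cm [0.13 0.01 0.  ] yaw_y 1.888 q [ 0.98  0.14 -0.47 -0.   -0.96 -2.23] F [ 0.2 -0.1 -2.4] gap 0.635 t 8.75
```

View pics/s2.png

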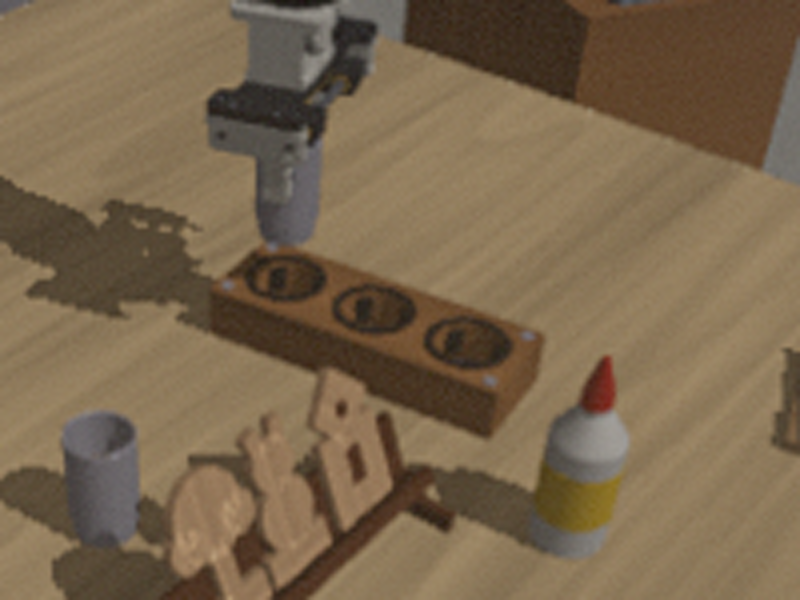

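View pics/t2.png

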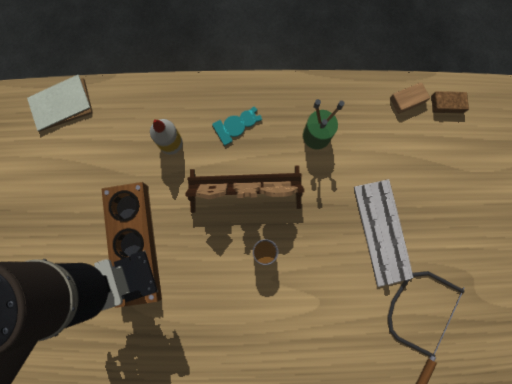

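>>> {"fn": "apply_moves", "kwargs": {"plan": "0 0 1.5 0 0 0 -1;0 0 2 0 0 0 -1;0 0 1.2 0 0 0 -1;0 0 0.6 0 0 0 -1;0 0 0.4 0 0 0 -1;0 0 0 0 0 0 -1", "newtons": 60}}

```text
clock: 9.6
eef_pos: [0.4193, 0.2779, 0.2717]
orientation: [[-0.95, -0.313, 0.0], [-0.313, 0.95, -0.0], [-0.0, -0.0, -1.0]]
force: [0.3, -0.4, -2.1]
finger_gap: 0.636
```

>>> {"fn": "apply_moves", "kwargs": {"plan": "0 0 0 0 0 -0.18 -1;0 0 0.1 0 0 -0.18 -1;0 0 0.1 0 0 0.18 -1;0 0 0.1 0 0 0.18 -1;0 0 0.1 0 0 0.18 -1;0 0 0.1 0 0 0.18 -1;0 0 0.1 0 0 -0.18 -1;0 0 0.1 0 0 -0.18 -1;0 0 0.1 0 0 -0.18 -1;0 0 0.1 0 0 -0.18 -1"}}

```text
clock: 10.85
eef_pos: [0.4195, 0.2786, 0.2635]
orientation: [[-0.775, -0.632, 0.001], [-0.632, 0.775, 0.002], [-0.003, 0.001, -1.0]]
force: [-2.9, 3.9, -0.6]
finger_gap: 0.633
```

>>> {"fn": "apply_moves", "kwargs": {"plan": "0 0 0.1 0 0 0.18 -1;0 0 0.1 0 0 0.18 -1;0 0 0.1 0 0 0.18 -1;0 0 0.1 0 0 0.18 -1;0 0 0.1 0 0 -0.18 -1;0 0 0.1 0 0 -0.18 -1;0 0 0.1 0 0 -0.18 -1;0 0 0.1 0 0 -0.18 -1"}}

```text
clock: 11.85
eef_pos: [0.4195, 0.2795, 0.2564]
orientation: [[-0.776, -0.631, 0.002], [-0.631, 0.776, 0.005], [-0.005, 0.002, -1.0]]
force: [-7.9, 6.2, 7.5]
finger_gap: 0.633
```

>>> {"fn": "apply_moves", "kwargs": {"plan": "0 0.1 0.05 0 0 0.18 -1;0 0 0.1 0 0 0.18 -1;0 0 0.1 0 0 0.18 -1;0 0 0.1 0 0 0.18 -1;0 0 0.1 0 0 -0.18 -1;0 0 0.1 0 0 -0.18 -1;0 0 0.1 0 0 -0.18 -1;0 0 0.1 0 0 -0.18 -1"}}

```text
clock: 12.85
eef_pos: [0.4193, 0.2797, 0.2491]
orientation: [[-0.775, -0.631, 0.003], [-0.631, 0.775, 0.004], [-0.005, 0.001, -1.0]]
force: [-2.7, 2.5, 4.0]
finger_gap: 0.631
```

Sinking well; about 5 mm to go.

>>> {"fn": "apply_moves", "kwargs": {"plan": "0 0 0.1 0 0 0.18 -1;0 0 0.1 0 0 0.18 -1;0 0 0.1 0 0 0.18 -1;0 0 0.1 0 0 0.18 -1;0 0 0.1 0 0 -0.18 -1;0 0 0.1 0 0 -0.18 -1;0 0 0 0 0 -0.18 -1;0 0 0 0 0 -0.18 -1"}}

```text
clock: 13.85
eef_pos: [0.4192, 0.2797, 0.2422]
orientation: [[-0.776, -0.631, 0.002], [-0.631, 0.776, 0.003], [-0.004, 0.001, -1.0]]
force: [-0.8, 4.1, -2.0]
finger_gap: 0.633
```

>>> {"fn": "apply_moves", "kwargs": {"plan": "0 0 0.1 0 0 0.18 -1;0 0 0.1 0 0 0.18 -1;0 0 0.1 0 0 0.18 -1;0 0 0 0 0 0.18 -1"}}

```text
clock: 14.35
eef_pos: [0.4198, 0.2794, 0.2409]
orientation: [[-0.999, 0.045, 0.004], [0.045, 0.999, 0.001], [-0.004, 0.002, -1.0]]
force: [0.3, -4.7, 16.4]
finger_gap: 0.633
```

>>> {"fn": "apply_moves", "kwargs": {"plan": "0 0 0.05 0 0 -0.18 -1;0 0 0.05 0 0 -0.18 -1;0 0 0 0 0 -0.18 -1;0 0 0 0 0 -0.18 -1"}}

```text
clock: 14.85
eef_pos: [0.4195, 0.2797, 0.2408]
orientation: [[-0.775, -0.632, 0.004], [-0.632, 0.775, 0.004], [-0.005, 0.001, -1.0]]
force: [-9.1, -1.2, 26.8]
finger_gap: 0.632
```

```bash
python3 - <<'E'
from h import *
goto((.418,.277))
sc=r.snapshot("scene");crop(sc,230,80,380,180,5,"s3.png")
E
```

```text
eef [0.4195 0.2797 0.2408] tool cm [ 0.28 -0.11 -0.  ] yaw_y 2.2547 q [ 0.98  0.25 -0.57  0.   -0.74 -1.87] F [-9.1 -1.2 26.8] gap 0.632 t 14.85
```

View pics/s3.png

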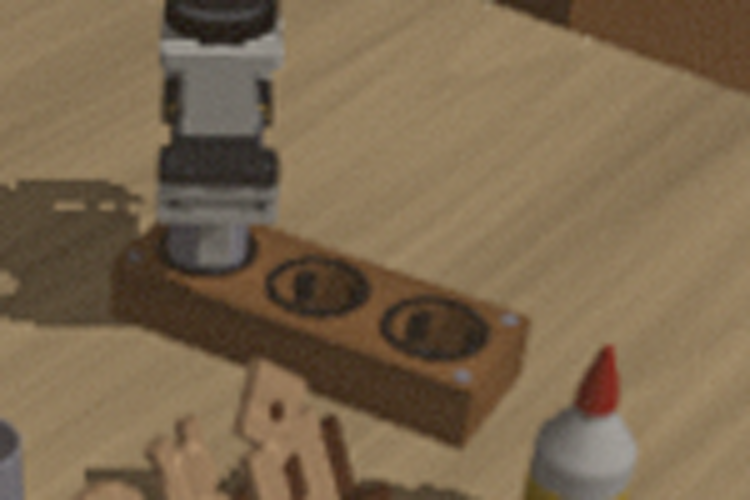

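>>> {"fn": "apply_moves", "kwargs": {"plan": "0 0 -0.25 0 0 0 -1;0 0 0 0 0 0 1;0 0 0 0 0 0 1;0 0 0 0 0 0 1;0 0 0 0 0 0 1;0 0 0 0 0 0 1;0 0 -1 0 0 0 1;0 0 -3 0 0 0 1;0 0 -3 0 0 0 1;0 0 -3 0 0 0 1;0 0 -3 0 0 0.18 1;0 0 0 0 0 0.18 1;0 0 0 0 0 0.18 1;0 0 0 0 0 0 1"}}

```text
clock: 16.65
eef_pos: [0.4186, 0.2785, 0.3704]
orientation: [[-0.99, -0.139, 0.0], [-0.139, 0.99, 0.001], [-0.001, 0.001, -1.0]]
force: [-0.6, -1.2, -0.5]
finger_gap: 1.001
```

```bash
python3 - <<'E'
from h import *
goto((.4855,-.026))
t=r.snapshot("top");crop(t,90,170,310,320,3.6,"t4.png")
sc=r.snapshot("scene");crop(sc,200,80,400,230,4,"s4.png")
E
```

```text
eef [0.4186 0.2785 0.3704] tool cm [-2.410e+00 -3.109e+01 -2.000e-02] yaw_y 1.7098 q [ 0.98  0.1  -0.41  0.   -1.06 -2.41] F [-0.6 -1.2 -0.5] gap 1.001 t 16.65
```

View pics/s4.png

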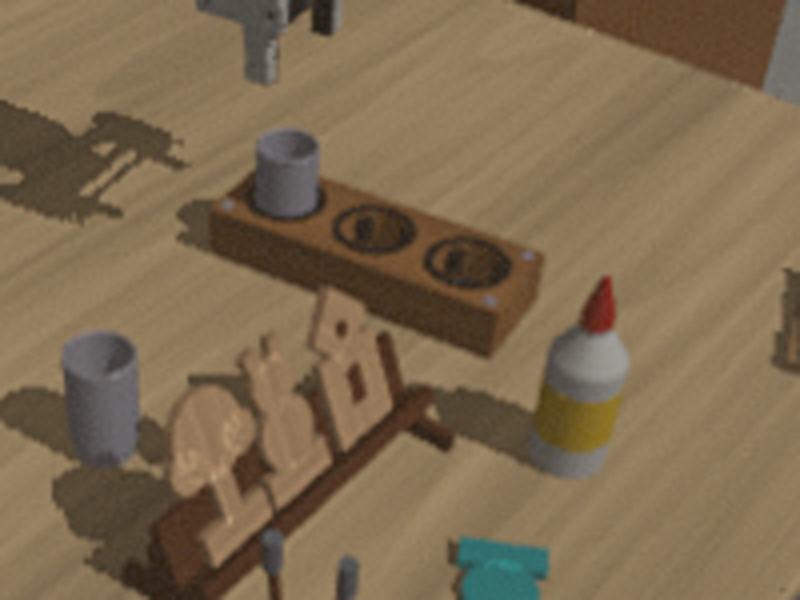

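View pics/t4.png

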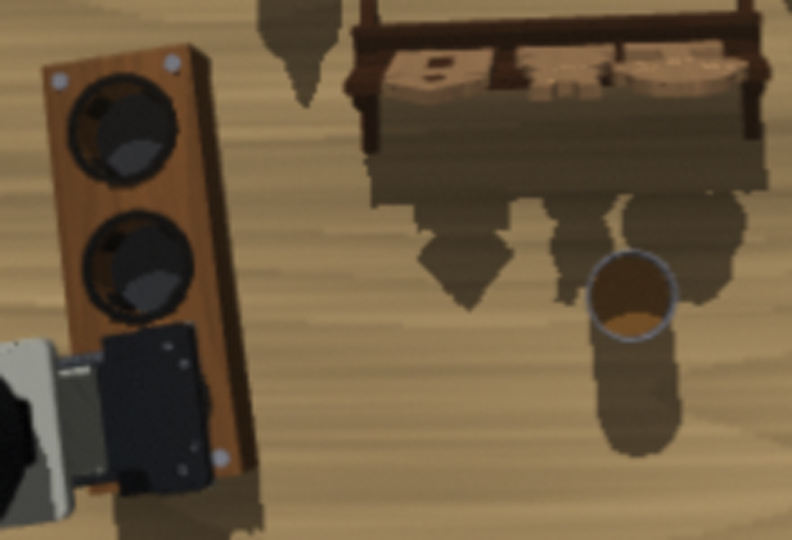

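```bash
python3 - <<'E'
from h import *
s=r.camera_model("scene")
for z in (.103,.107,.111): print(at_z(s,[np.array([287,144])/4+[200,80]],z))
E
```

```text
[[0.41530559 0.28041645 0.103     ]]
[[0.41933299 0.2751714  0.107     ]]
[[0.42336039 0.26992636 0.111     ]]
```

>>> {"fn": "apply_moves", "kwargs": {"plan": "0 -1.5 0 0 0 0 1;-0.2 -3 0 0 0 0 1;-0.2 -3 0 0 0 0 1;-0.2 -3 0 0 0 0 1;-0.2 -3 0 0 0 0 1;-0.2 -3 0 0 0 0 1;-0.2 -3 0 0 0 0 1;-0.2 -3 0 0 0 0 1;-0.2 -3 0 0 0 0 1;-0.4 -3 0 0 0 0 1;-0.4 -1.6 0 0 0 0 1;0 0 0 0 0 0 1;0 0 0 0 0 0 1"}}

```text
clock: 18.38
eef_pos: [0.4836, -0.0161, 0.3696]
orientation: [[-0.99, -0.138, -0.0], [-0.138, 0.99, 0.0], [0.0, 0.0, -1.0]]
force: [0.6, 0.3, 0.1]
finger_gap: 0.997
```

```bash
python3 - <<'E'
from h import *
goto((.4855,-.026),.229)
w=r.snapshot("wrist");cv2.imwrite("pics/w5.png",w)
m=r.camera_model("wrist");a=np.linspace(0,2*np.pi,73)
u=proj(m,np.c_[.4855+.028*np.cos(a),-.026+.028*np.sin(a),0*a+.095]);print(u.min(0),u.max(0))
E
```

```text
eef [ 0.4836 -0.0161  0.3696] tool cm [-0.05 -1.01 14.06] yaw_y 1.7089 q [ 0.37  0.07 -0.45 -0.   -1.05 -1.81] F [0.6 0.3 0.1] gap 0.997 t 18.38
[220.51820784 165.77524779] [279.37190668 221.92600815]
```

View pics/w5.png

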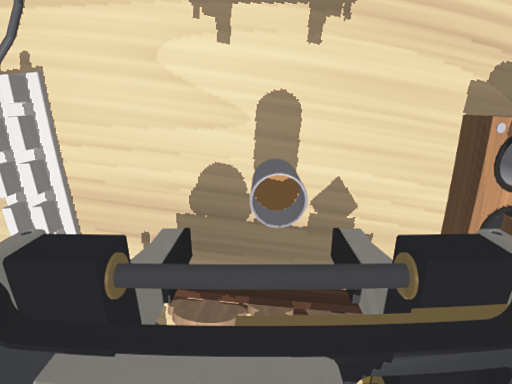

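```bash
python3 - <<'E'
from h import *
m=r.camera_model("wrist")
print(at_z(m,[(278.5,200),(250,197),(307,197)],.095))
t=r.snapshot("top");cv2.imwrite("pics/t5.png",t)
sc=r.snapshot("scene");crop(sc,180,110,380,260,4,"s5.png")
E
```

```text
[[ 0.4869748   0.00174092  0.095     ]
 [ 0.48774981 -0.02564929  0.095     ]
 [ 0.48023373  0.02826009  0.095     ]]
```

View pics/s5.png

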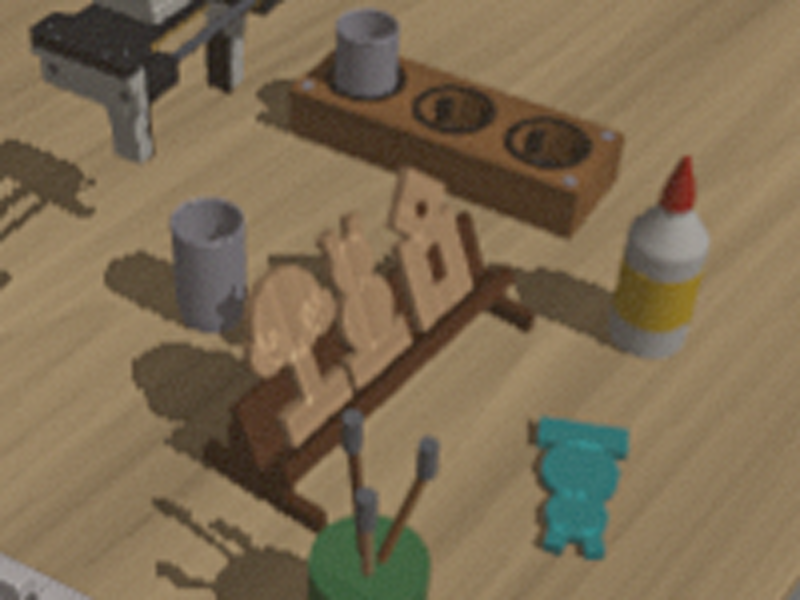

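```bash
python3 - <<'E'
from h import *
print(at_z(r.camera_model("scene"),[np.array([208,223])/4+[180,110]],.095))
goto((.4865,.0016),.229)
E
```

```text
[[ 0.49290932 -0.00319396  0.095     ]]
eef [ 0.4837 -0.0157  0.3697] tool cm [-0.52  1.67 14.07] yaw_y 1.7097 q [ 0.38  0.07 -0.45 -0.   -1.05 -1.81] F [ 0.3 -0.5 -0.4] gap 0.998 t 18.52
```

>>> {"fn": "apply_moves", "kwargs": {"plan": "-0.5 1.6 0 0 0 0 1;0 0 3 0 0 0 1;0 0 0 0 0 0 1;0 0 0 0 0 0 1"}}

```text
clock: 19.02
eef_pos: [0.4869, 0.0009, 0.3404]
orientation: [[-0.99, -0.138, 0.0], [-0.138, 0.99, -0.0], [-0.0, -0.0, -1.0]]
force: [0.5, -0.5, 0.2]
finger_gap: 0.999
```

```bash
python3 - <<'E'
from h import *
goto((.4865,.0016),.229)
w=r.snapshot("wrist");cv2.imwrite("pics/w6.png",w)
m=r.camera_model("wrist");a=np.linspace(0,2*np.pi,73)
u=proj(m,np.c_[.4865+.028*np.cos(a),.0016+.028*np.sin(a),0*a+.095]);print(u.min(0),u.max(0))
E
```

```text
eef [0.4869 0.0009 0.3404] tool cm [ 0.03  0.08 11.14] yaw_y 1.7095 q [ 0.41  0.1  -0.49  0.   -0.98 -1.84] F [ 0.5 -0.5  0.2] gap 0.999 t 19.02
[229.03019533 171.55094554] [294.77581675 233.62164648]
```

View pics/w6.png

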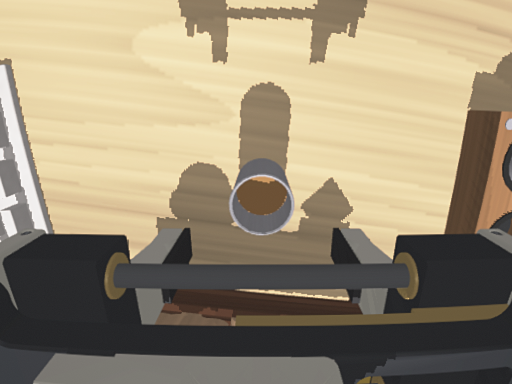

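>>> {"fn": "apply_moves", "kwargs": {"plan": "0 0 2 0 0 0 1;0 0 3 0 0 0 1;0 0 3 0 0 0 1;0 0 2 0 0 0 1;0 0 1.1 0 0 0 1;0 0 0 0 0 0 1;0 0 0 0 0 0 -1;0 0 0 0 0 0 -1;0 0 0 0 0 0 -1;0 0 0 0 0 0 -1;0 0 0 0 0 0 -1;0 0 0 0 0 0 -1;0 0 -1 0 0 0 -1;0 0 -2 0 0 0 -1;0 0 -3 0 0 0 -1;0 0 -3 0 0 0 -1;0 0 -2 0 0 -0.18 -1;0 0 -1 0 0 0 -1;0 0 0 0 0 0 -1", "newtons": 60}}

```text
clock: 21.45
eef_pos: [0.4864, 0.0003, 0.3489]
orientation: [[-0.951, -0.309, 0.001], [-0.309, 0.951, 0.0], [-0.001, 0.0, -1.0]]
force: [-0.4, -0.5, -3.4]
finger_gap: 0.632
```

```bash
python3 - <<'E'
from h import *
goto((.597,.304))
w=r.snapshot("wrist");rimfit()
crop(w,180,170,340,335,4,"w7c.png")
E
```

```text
eef [4.864e-01 3.000e-04 3.489e-01] tool cm [-1.990e+01  2.547e+01  2.000e-02] yaw_y 1.8847 q [ 0.41  0.09 -0.47 -0.   -1.   -1.66] F [-0.4 -0.5 -3.4] gap 0.632 t 21.45
-0.004 -0.137 cols 204.1 318.1 rows 233.9 330.5
-0.004 -0.134 cols 202.9 319.3 rows 236.8 334.8
-0.004 -0.131 cols 201.7 320.5 rows 239.8 339.3
-0.002 -0.137 cols 203.8 318.3 rows 229.9 327.5
-0.002 -0.134 cols 202.6 319.5 rows 232.7 331.8
-0.002 -0.131 cols 201.3 320.8 rows 235.6 336.2
0 -0.137 cols 203.5 318.6 rows 225.8 324.5
0 -0.134 cols 202.3 319.8 rows 228.6 328.7
0 -0.131 cols 201.0 321.1 rows 231.5 333.2
0.002 -0.137 cols 203.2 318.9 rows 221.8 321.4
0.002 -0.134 cols 202.0 320.1 rows 224.4 325.7
0.002 -0.131 cols 200.7 321.4 rows 227.2 330.0
0.004 -0.137 cols 202.9 319.2 rows 217.7 318.4
0.004 -0.134 cols 201.7 320.4 rows 220.2 322.5
0.004 -0.131 cols 200.4 321.7 rows 222.9 326.9
```

View pics/w7c.png

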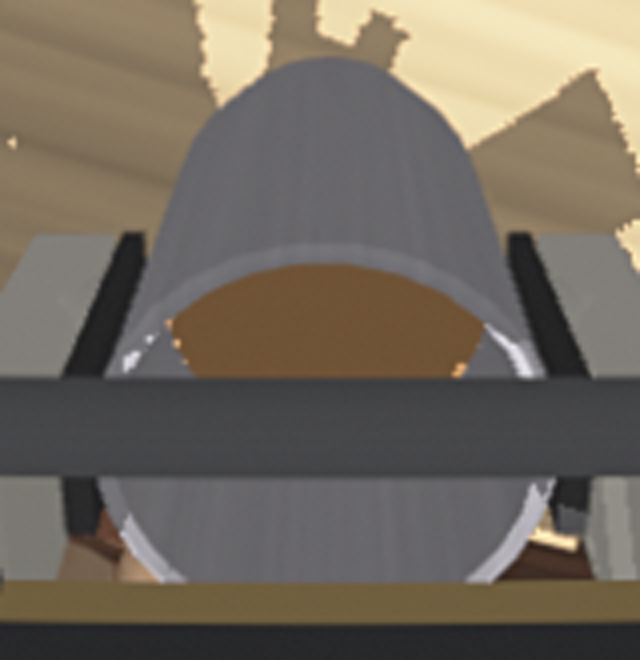

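>>> {"fn": "apply_moves", "kwargs": {"plan": "0 0 -2 0 0 0 -1;0 1.5 -1 0 0 0 -1;-0.6 2 0 0 0 0 -1;-1.5 2 0 0 0 0 -1;-2 2.5 0 0 0 0 -1;-2 2.5 0 0 0 0 -1;-2 2.5 0 0 0 0 -1;-2 2.5 0 0 0 0 -1;-2 2.5 0 0 0 0 -1;-2 2.5 0 0 0 0 -1;-2 2 0 0 0 0 -1;-2 1.5 0 0 0 0 -1;-1 1 0 0 0 0 -1;-0.5 0.5 0 0 0 0 -1;0 0 1 0 0 0 -1;0 0 2 0 0 0 -1;0 0 0 0 0 0 -1"}}

```text
clock: 23.62
eef_pos: [0.5921, 0.3028, 0.3467]
orientation: [[-0.95, -0.312, -0.003], [-0.312, 0.95, -0.002], [0.004, -0.001, -1.0]]
force: [-0.5, -0.5, -2.1]
finger_gap: 0.63
```

```bash
python3 - <<'E'
from h import *
goto((.5939,.3034),.2717)
sc=r.snapshot("scene");crop(sc,220,60,420,210,4,"s7.png")
E
```

```text
eef [0.5921 0.3028 0.3467] tool cm [-0.21  0.01  7.5 ] yaw_y 1.8877 q [ 0.76  0.38 -0.09 -0.   -1.1  -2.02] F [-0.5 -0.5 -2.1] gap 0.63 t 23.62
```

View pics/s7.png

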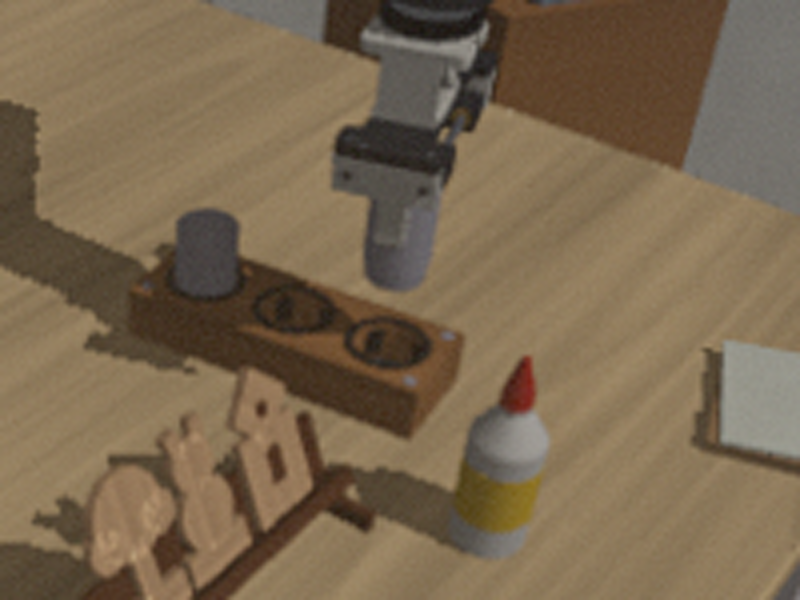

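>>> {"fn": "apply_moves", "kwargs": {"plan": "-0.2 0 1 0 0 0 -1;0 0 2 0 0 0 -1;0 0 2 0 0 0 -1;0 0 1.2 0 0 0 -1;0 0 0.8 0 0 0 -1;0 0 0.4 0 0 0 -1;0 0 0 0 0 0 -1"}}

```text
clock: 24.55
eef_pos: [0.595, 0.3045, 0.2748]
orientation: [[-0.95, -0.312, 0.0], [-0.312, 0.95, 0.0], [-0.0, 0.0, -1.0]]
force: [0.1, 0.3, -2.3]
finger_gap: 0.636
```

>>> {"fn": "apply_moves", "kwargs": {"plan": "0 0 0 0 0 -0.18 -1;0 0 0.1 0 0 -0.18 -1;0 0 0.1 0 0 0.18 -1;0 0 0.1 0 0 0.18 -1;0 0 0.1 0 0 0.18 -1;0 0 0.1 0 0 0.18 -1;0 0 0.1 0 0 -0.18 -1;0 0 0.1 0 0 -0.18 -1;0 0 0.1 0 0 -0.18 -1;0 0 0.1 0 0 -0.18 -1"}}

```text
clock: 25.8
eef_pos: [0.5951, 0.3046, 0.2665]
orientation: [[-0.775, -0.632, 0.001], [-0.632, 0.775, 0.001], [-0.001, -0.0, -1.0]]
force: [0.0, 0.3, -2.4]
finger_gap: 0.633
```

>>> {"fn": "apply_moves", "kwargs": {"plan": "0 0 0.1 0 0 0.18 -1;0 0 0.1 0 0 0.18 -1;0 0 0.1 0 0 0.18 -1;0 0 0.1 0 0 0.18 -1;0 0 0.1 0 0 -0.18 -1;0 0 0.1 0 0 -0.18 -1;0 0 0.1 0 0 -0.18 -1;0 0 0.1 0 0 -0.18 -1"}}

```text
clock: 26.8
eef_pos: [0.5948, 0.304, 0.2583]
orientation: [[-0.775, -0.632, -0.0], [-0.632, 0.775, -0.0], [0.001, -0.0, -1.0]]
force: [-1.7, -2.4, -0.1]
finger_gap: 0.634
```

>>> {"fn": "apply_moves", "kwargs": {"plan": "0 0 0.1 0 0 0.18 -1;0 0 0.1 0 0 0.18 -1;0 0 0.1 0 0 0.18 -1;0 0 0.1 0 0 0.18 -1;0 0 0.1 0 0 -0.18 -1;0 0 0.1 0 0 -0.18 -1;0 0 0.1 0 0 -0.18 -1;0 0 0.1 0 0 -0.18 -1"}}

```text
clock: 27.8
eef_pos: [0.5949, 0.3039, 0.2531]
orientation: [[-0.776, -0.631, 0.001], [-0.631, 0.776, 0.0], [-0.001, -0.001, -1.0]]
force: [-8.9, -3.8, 19.8]
finger_gap: 0.632
```

>>> {"fn": "apply_moves", "kwargs": {"plan": "0 0 0 0 0 0.18 -1;0 0 0 0 0 0.18 -1;0 0 0 0 0 0.18 -1;0 0 0 0 0 0.18 -1;0 0 0.05 0 0 -0.18 -1;0 0 0.05 0 0 -0.18 -1;0 0 0.05 0 0 -0.18 -1;0 0 0.05 0 0 -0.18 -1"}}

```text
clock: 28.8
eef_pos: [0.595, 0.3041, 0.2491]
orientation: [[-0.776, -0.631, 0.001], [-0.631, 0.776, 0.0], [-0.001, -0.0, -1.0]]
force: [-1.9, -2.9, 3.1]
finger_gap: 0.634
```

>>> {"fn": "apply_moves", "kwargs": {"plan": "0 0 0.1 0 0 0.18 -1;0 0 0.1 0 0 0.18 -1;0 0 0.1 0 0 0.18 -1;0 0 0.1 0 0 0.18 -1;0 0 0.05 0 0 -0.18 -1;0 0 0.05 0 0 -0.18 -1;0 0 0.05 0 0 -0.18 -1;0 0 0.05 0 0 -0.18 -1"}}

```text
clock: 29.8
eef_pos: [0.595, 0.3041, 0.2427]
orientation: [[-0.776, -0.631, 0.0], [-0.631, 0.776, 0.0], [-0.001, -0.0, -1.0]]
force: [-1.0, -2.5, -0.3]
finger_gap: 0.628
```

>>> {"fn": "apply_moves", "kwargs": {"plan": "0 0 0.05 0 0 0.18 -1;0 0 0.05 0 0 0.18 -1;0 0 0.05 0 0 0.18 -1;0 0 0.05 0 0 0.18 -1"}}

```text
clock: 30.3
eef_pos: [0.5949, 0.3046, 0.241]
orientation: [[-0.999, 0.047, 0.001], [0.047, 0.999, 0.0], [-0.001, 0.0, -1.0]]
force: [-1.8, -1.4, 4.4]
finger_gap: 0.637
```

>>> {"fn": "apply_moves", "kwargs": {"plan": "0 0 0.05 0 0 -0.18 -1;0 0 0.05 0 0 -0.18 -1;0 0 0.05 0 0 -0.18 -1;0 0 0.05 0 0 -0.18 -1"}}

```text
clock: 30.8
eef_pos: [0.5952, 0.3038, 0.2409]
orientation: [[-0.775, -0.631, 0.002], [-0.631, 0.775, -0.0], [-0.001, -0.001, -1.0]]
force: [-6.2, -7.1, 17.7]
finger_gap: 0.629
```

>>> {"fn": "apply_moves", "kwargs": {"plan": "0 0 0.05 0 0 0.18 -1;0 0 0.05 0 0 0.18 -1;0 0 0 0 0 0.18 -1;0 0 0 0 0 0.18 -1"}}

```text
clock: 31.3
eef_pos: [0.5953, 0.3049, 0.2409]
orientation: [[-0.999, 0.045, 0.003], [0.045, 0.999, 0.001], [-0.003, 0.001, -1.0]]
force: [-7.7, -2.4, 18.6]
finger_gap: 0.63
```

>>> {"fn": "apply_moves", "kwargs": {"plan": "0 0 -0.2 0 0 0 -1;0 0 0 0 0 0 1;0 0 0 0 0 0 1;0 0 0 0 0 0 1;0 0 0 0 0 0 1;0 0 0 0 0 0 1;0 0 -1 0 0 0 1;0 0 -3 0 0 0 1;0 0 -3 0 0 0 1;0 0 -4 0 0 0 1;0 0 -4 0 0 0 1;0 0 0 0 0 -0.18 1;0 0 0 0 0 -0.18 1;0 0 0 0 0 -0.18 1;0 0 0 0 0 -0.18 1;0 0 0 0 0 -0.18 1;0 0 0 0 0 -0.18 1;0 0 0 0 0 -0.18 1;0 0 0 0 0 -0.18 1;0 0 0 0 0 -0.18 1"}}

```text
clock: 33.8
eef_pos: [0.5949, 0.3043, 0.3895]
orientation: [[0.013, -1.0, 0.001], [-1.0, -0.013, 0.0], [-0.0, -0.001, -1.0]]
force: [-0.2, 0.5, -1.2]
finger_gap: 1.002
```

```bash
python3 - <<'E'
from h import *
goto((.45,.1))
t=r.snapshot("top");cv2.imwrite("pics/t8.png",t)
sc=r.snapshot("scene");cv2.imwrite("pics/s8.png",sc)
crop(sc,225,100,350,190,6,"s8c.png")
crop(t,185,160,310,220,6,"t8c.png")
E
```

```text
eef [0.5949 0.3043 0.3895] tool cm [ 2.024e+01  1.475e+01 -2.000e-02] yaw_y -3.1286 q [ 0.76  0.36 -0.03  0.   -1.19 -0.75] F [-0.2  0.5 -1.2] gap 1.002 t 33.8
```

View pics/s8c.png

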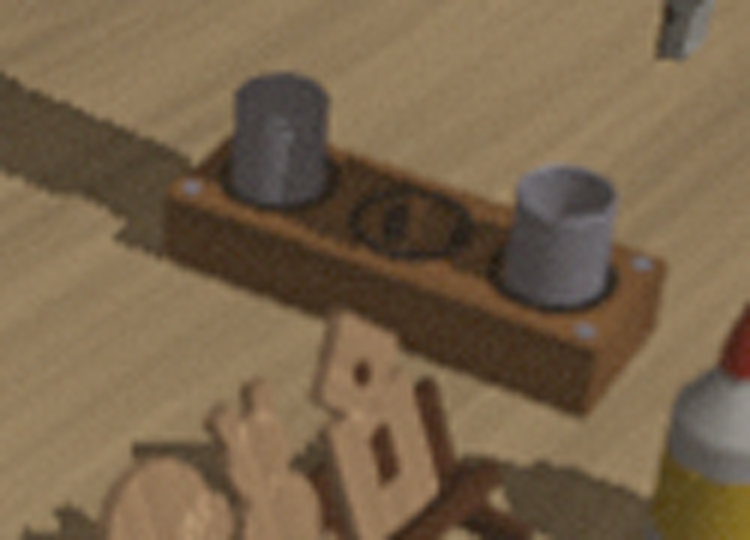

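View pics/t8c.png

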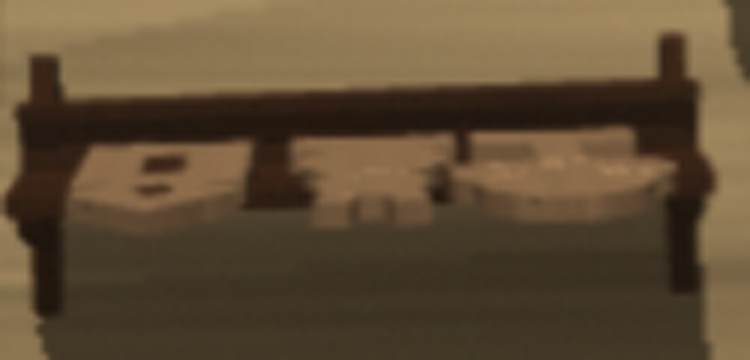

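```bash
python3 - <<'E'
from h import *
np.set_printoptions(precision=4,suppress=True)
m=r.camera_model("top");s=r.camera_model("scene")
c=lambda p:np.array(p)/6+[185,160]
print("foot corners",at_z(m,c([(85,145),(253,140),(293,137),(458,133),(468,131),(637,127)]),.0357))
print("house apex front",at_z(m,c([(150,213)]),.034+.12*np.cos(.38)+.0045*np.sin(.38)))
d=lambda p:np.array(p)/6+[225,100]
print("farpot rim",at_z(s,d([(567,192)]),.107),"near",at_z(s,d([(282,98)]),.107))
# scene house foot corner, etc.
crop(cv2.imread("pics/s8.png"),225,145,325,235,7,"s8d.png")
E
```

```text
foot corners [[ 0.6469  0.1269  0.0357]
 [ 0.6479  0.0602  0.0357]
 [ 0.6488  0.0443  0.0357]
 [ 0.6495 -0.0211  0.0357]
 [ 0.6502 -0.0251  0.0357]
 [ 0.6509 -0.0924  0.0357]]
house apex front [[0.6019 0.0892 0.1471]]
farpot rim [[0.5989 0.3012 0.107 ]] near [[0.4214 0.274  0.107 ]]
```

View pics/s8d.png

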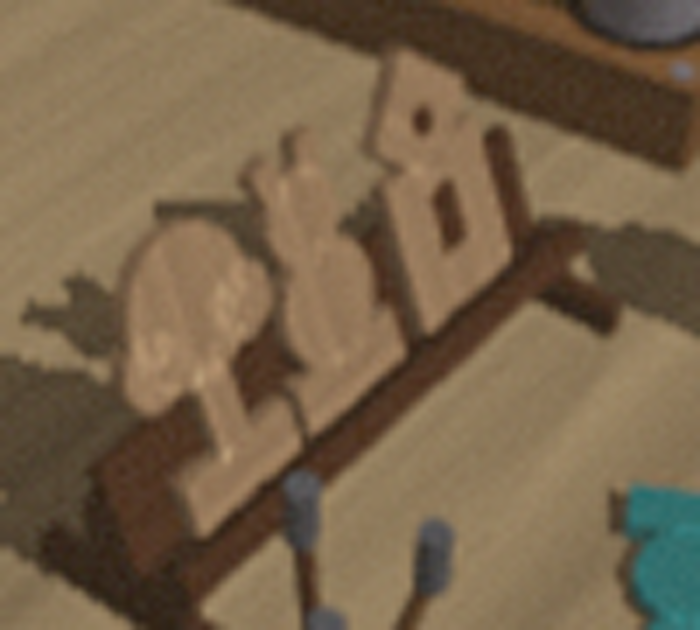

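```bash
cat >> h.py <<'E'
A=.019
n=np.array([np.cos(A),np.sin(A),0]);ey=np.array([-np.sin(A),np.cos(A),0])
up=-np.sin(.38)*n+np.cos(.38)*np.array([0,0,1]); th=np.cos(.38)*n+np.sin(.38)*np.array([0,0,1])
feet={"house":np.array([.6433,.0935,.034]),"cat":np.array([.6450,.0116,.034]),"tree":np.array([.6464,-.0588,.034])}
E
python3 - <<'E'
from h import *
s=r.camera_model("scene");t=r.camera_model("top")
for nm,m,f,(x0,y0,k,x1,y1) in (("s",s,"pics/s8.png",(225,145,7,325,235)),("t",t,"pics/t8.png",(185,160,6,310,220))):
    im=cv2.resize(cv2.imread(f)[y0:y1,x0:x1],None,fx=k,fy=k,interpolation=cv2.INTER_CUBIC)
    for F_ in feet.values():
        P=[F_+.0045*th+ey*.032,F_+.0045*th-ey*.032,F_+.0045*th-ey*.032+.12*up,F_+.0045*th+ey*.032+.12*up]
        u=((proj(m,P)-[x0,y0])*k).astype(int);cv2.polylines(im,[u],True,(0,0,255),1)
        u=((proj(m,[F_+.0045*th,F_+.0045*th+.12*up])-[x0,y0])*k).astype(int);cv2.polylines(im,[u],False,(0,255,0),1)
        u=((proj(m,[F_+.0045*th+.083*up])-[x0,y0])*k).astype(int)[0];cv2.circle(im,tuple(map(int,u)),4,(255,0,0),1)
    cv2.imwrite(f"pics/ov_{nm}.png",im)
E
```

```text
(no output)
```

View pics/ov_s.png

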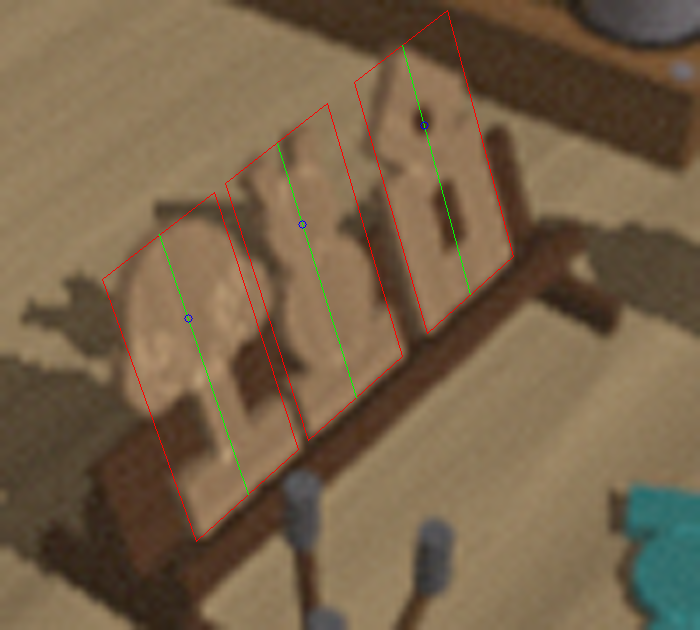

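View pics/ov_t.png

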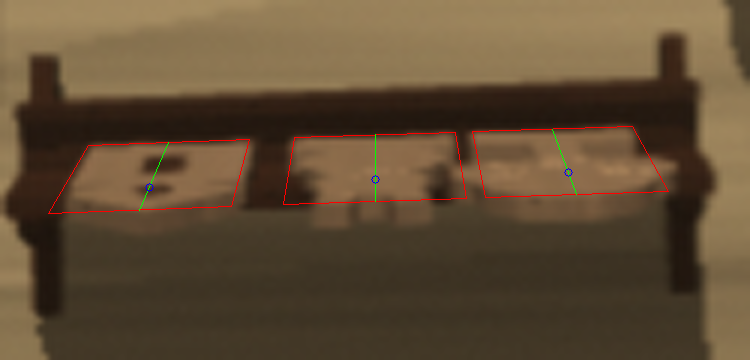

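>>> {"fn": "apply_moves", "kwargs": {"plan": "1.5 0.2 0 0 0 0 1;3 0.4 0 0 0 0 1;3.3 0.4 0 0 0 0 0;3.3 0.4 0 0 0 0 0;3.3 0.4 0 0 0 0 -0.3;3.3 0.4 0 0 0 0 -0.3;3.3 0.4 0 0 0 0 -0.3;3.3 0.4 0 0 0 0 -0.3;3.3 0.4 0 0 0 0 -0.3;3.3 0.4 0 0 0 0 -0.3;3.3 0.4 0 0 0 0 -0.3;3.3 0.4 0 0 0 0 -0.3;3.3 0.4 0 0 0 0 -0.3;3.3 0.4 0 0 0 0 -0.3;3.3 0.4 0 0 0 0 -0.3;3.3 0.4 0 0 0 0 -0.3;3.3 0.4 0 0 0 0 -0.3;3.3 0.4 0 0 0 0 -0.3;3.3 0.4 0 0 0 0 -0.3;1.9 0.4 0 0 0 -0.17 -0.3", "newtons": 25}}

```text
clock: 36.4
eef_pos: [0.5202, -0.3229, 0.3889]
orientation: [[0.174, -0.985, -0.0], [-0.985, -0.174, -0.0], [0.0, 0.0, -1.0]]
force: [0.3, 0.8, -1.5]
finger_gap: 0.35
```

>>> {"fn": "apply_moves", "kwargs": {"plan": "0 0 2 0 0 0 -0.3;0 0 0 0 0 0 -0.3;0 0 0 0 0 0 -0.3"}}

```text
clock: 36.78
eef_pos: [0.5212, -0.3212, 0.3695]
orientation: [[0.175, -0.985, 0.0], [-0.985, -0.175, -0.0], [0.001, -0.0, -1.0]]
force: [0.3, 0.3, -0.5]
finger_gap: 0.352
```

```bash
python3 - <<'E'
from h import *
goto((.526,-.319))
m=r.camera_model("wrist")
w=r.snapshot("wrist");cv2.imwrite("pics/w9.png",w)
C=np.array([.5262,-.3188,0]);a=.184
X=np.array([np.cos(a),np.sin(a),0]);Y=np.array([-np.sin(a),np.cos(a),0])
k=2; im=cv2.resize(w[100:384,:],None,fx=1.55,fy=1.55,interpolation=cv2.INTER_CUBIC)
def dr(P,col):
    u=((proj(m,P)-[0,100])*1.55).astype(int);cv2.polylines(im,[u],False,col,1)
dr([C+X*i*.125+Y*j*.046+[0,0,.01] for i,j in((1,1),(1,-1),(-1,-1),(-1,1),(1,1))],(0,0,255))
for k in(-82.5,-27.5,27.5,82.5):
    for o in (-.007,.007): dr([C+X*(k/1000+o)+Y*.046+[0,0,.036],C+X*(k/1000+o)-Y*.046+[0,0,.036]],(0,255,0))
cv2.imwrite("pics/w9o.png",im)
E
```

```text
eef [ 0.5212 -0.3212  0.3695] tool cm [-0.13 -0.51  0.  ] yaw_y -2.9659 q [-0.23  0.28 -0.18  0.   -1.11  0.41] F [ 0.3  0.3 -0.5] gap 0.352 t 36.77
```

View pics/w9o.png

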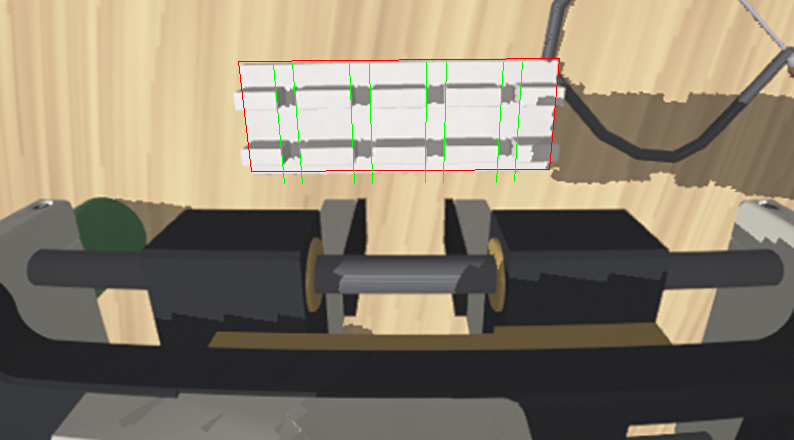

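View pics/w9.png

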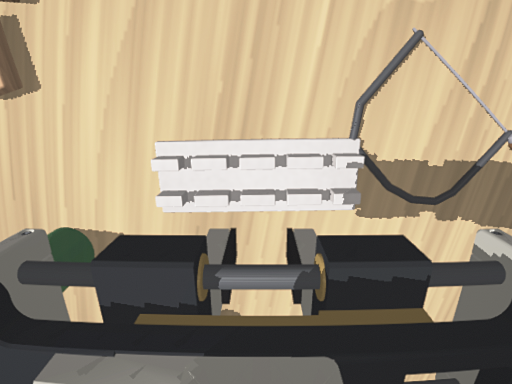

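```bash
python3 - <<'E'
from h import *
crop(cv2.imread("pics/w9.png"),145,130,370,220,3.5,"w9c.png")
m=r.camera_model("wrist")
C=np.array([.5262,-.3188,0]);a=.184
X=np.array([np.cos(a),np.sin(a),0]);Y=np.array([-np.sin(a),np.cos(a),0])
im=cv2.imread("pics/w9c.png")
for k in(-82.5,-27.5,27.5,82.5):
  for o in (-.007,.007):
    for z in (.036,):
     for y in (-.033,-.022,.022,.033):
      u=(proj(m,[C+X*(k/1000+o)+Y*y+[0,0,z]])[0]-[145,130])*3.5
      cv2.circle(im,tuple(map(int,u)),2,(0,0,255),-1)
cv2.imwrite("pics/w9d.png",im)
E
```

```text
(no output)
```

View pics/w9d.png

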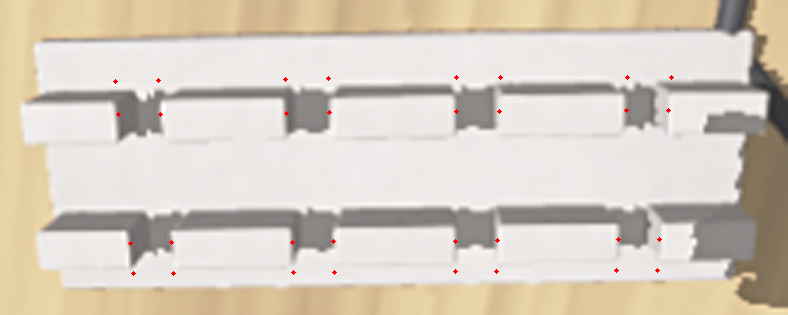

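```bash
cat >> h.py <<'E'
from scipy.spatial.transform import Rotation as Ro
RE=np.column_stack([np.cross(-th,-up),-th,-up])
a_=.184
XR=np.array([np.cos(a_),np.sin(a_),0]);YR=np.array([-np.sin(a_),np.cos(a_),0]);CR=np.array([.5262,-.3188,0])
RV=np.column_stack([np.cross(-XR,[0,0,-1.]),-XR,[0,0,-1.]])
def slot(k): return CR+XR*k/1000+[0,0,.01]
def to(T,Rt):
    s=r.get_state();R=s["orientation"];p=s["eef_pos"]
    print("eef",p.round(4),"t",round(s["clock"],2),"gap",round(s["finger_gap"],3),"F",s["force"].round(1),"q",s["qpos"].round(2))
    print(" rotvec(tool)",Ro.from_matrix(R.T@Rt).as_rotvec().round(3)," shift before rot",(R.T@(T-p)*100).round(2)," after rot",(Rt.T@(T-p)*100).round(2))
E
python3 - <<'E'
from h import *
to(feet["tree"]+.302*up,RE); print(feet["tree"]+.302*up)
E
```

```text
eef [ 0.5214 -0.3211  0.3697] t 36.83 gap 0.35 F [0.4 0.  0.5] q [-0.23  0.28 -0.18  0.   -1.11  0.41]
 rotvec(tool) [0.378 0.029 0.155]  shift before rot [-25.39  -5.84   5.51]  after rot [-25.99   0.38   5.79]
[ 0.53440224 -0.06092821  0.31445672]
```

>>> {"fn": "apply_moves", "kwargs": {"plan": "-1 -0.2 0 0 0 0 -0.3;-2 -0.5 0 0 0 0 -0.3;-3 -0.7 0 0 0 0 -0.3;-3 -0.7 0 0 0 0 -0.3;-3 -0.7 0 0 0 0 -0.3;-3 -0.7 0 0 0 0 -0.3;-3 -0.7 0 0 0 0 -0.3;-3 -0.7 0 0 0 0 -0.3;-3 -0.7 0 0 0 0 -0.3;-1.4 -0.2 0 0 0 0 -0.3;0 0 0 0.126 0.01 0.052 -0.3;0 0 0 0.126 0.01 0.052 -0.3;0 0 0 0.126 0.01 0.052 -0.3;0 0 0 0 0 0 -0.3;0 0 0 0 0 0 -0.3"}}

```text
clock: 38.7
eef_pos: [0.5338, -0.0607, 0.3691]
orientation: [[0.02, -0.93, 0.368], [-1.0, -0.019, 0.007], [0.001, -0.368, -0.93]]
force: [0.3, 0.2, 0.4]
finger_gap: 0.35
```

```bash
python3 - <<'E'
from h import *
to(feet["tree"]+.302*up,RE)
w=r.snapshot("wrist");cv2.imwrite("pics/w10.png",w)
E
```

```text
eef [ 0.5338 -0.0607  0.3691] t 38.7 gap 0.35 F [0.3 0.2 0.4] q [ 0.28  0.05 -0.58  0.18 -0.59 -0.39]
 rotvec(tool) [ 0.003 -0.     0.001]  shift before rot [0.02 1.95 5.1 ]  after rot [0.03 1.97 5.1 ]
```

View pics/w10.png

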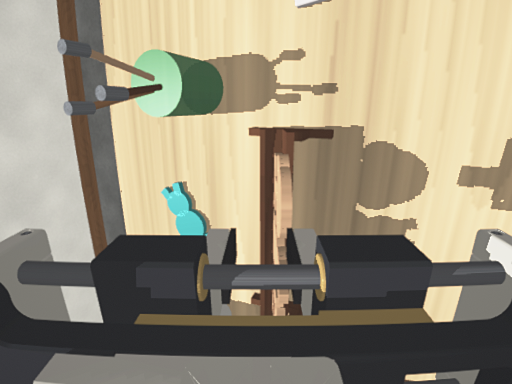

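>>> {"fn": "apply_moves", "kwargs": {"plan": "0 1 0 0 0 0 -0.3;0 0.95 1 0 0 0 -0.3;0 0 2 0 0 0 -0.3;0 0 2 0 0 0 -0.3;0 0 0 0 0 0 -0.3;0 0 0 0 0 0 -0.3"}}

```text
clock: 39.5
eef_pos: [0.5339, -0.0609, 0.315]
orientation: [[0.019, -0.929, 0.369], [-1.0, -0.018, 0.007], [0.0, -0.369, -0.929]]
force: [0.1, -0.4, 0.3]
finger_gap: 0.349
```

```bash
python3 - <<'E'
from h import *
to(feet["tree"]+.242*up,RE)
w=r.snapshot("wrist");cv2.imwrite("pics/w11.png",w)
m=r.camera_model("wrist")
print(proj(m,[feet["tree"]+.12*up+k*th for k in(-.0045,.0045)]),proj(m,[feet["tree"]+.083*up+k*.0045*th-.028*ey for k in (-1,1)]))
s=r.snapshot("scene");crop(s,200,90,360,210,5,"s11.png")
E
```

```text
eef [ 0.5339 -0.0609  0.315 ] t 39.5 gap 0.349 F [ 0.1 -0.4  0.3] q [ 0.28  0.11 -0.67  0.23 -0.43 -0.45]
 rotvec(tool) [ 0.002 -0.     0.   ]  shift before rot [-0.   -0.04  6.07]  after rot [ 0.   -0.03  6.07]
[[269.10368578 237.72303431]
 [255.04551228 237.72308775]] [[268.05602573 180.73681647]
 [255.8165657  180.73484282]]
```

View pics/w11.png

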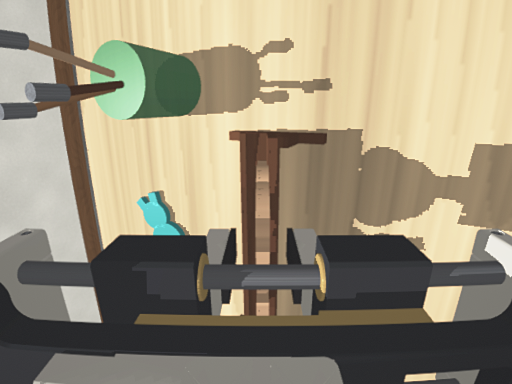

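View pics/s11.png

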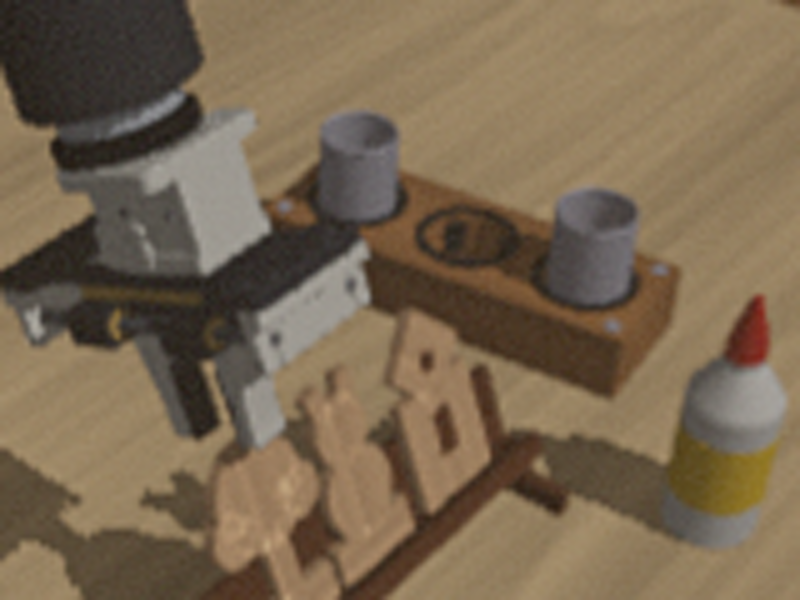

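>>> {"fn": "apply_moves", "kwargs": {"plan": "0 0 2 0 0 0 -0.3;0 0 2 0 0 0 -0.3;0 0 1.2 0 0 0 -0.3;0 0 0.8 0 0 0 -0.3;0 0 0 0 0 0 -0.3;0 0 0 0 0 0 -1;0 0 0 0 0 0 -1;0 0 0 0 0 0 -1;0 0 0 0 0 0 -1;0 0 0 0 0 0 -1", "newtons": 25}}

```text
clock: 40.85
eef_pos: [0.5563, -0.0604, 0.2597]
orientation: [[0.019, -0.929, 0.37], [-1.0, -0.018, 0.007], [-0.0, -0.371, -0.929]]
force: [-3.2, -0.1, 6.4]
finger_gap: 0.101
```

>>> {"fn": "apply_moves", "kwargs": {"plan": "0 0 -1 0 0 0 -1;0 0 -2 0 0 0 -1;0 0 -3 0 0 0 -1;0 0 -3 0 0 0 -1;0 0 -3 0 0 0 -1;0 0 0 0 0 0 -1;0 0 0 0 0 0 -1"}}

```text
clock: 41.72
eef_pos: [0.5115, -0.0613, 0.3706]
orientation: [[0.019, -0.929, 0.37], [-1.0, -0.018, 0.007], [-0.0, -0.37, -0.929]]
force: [0.2, 0.3, -0.7]
finger_gap: 0.099
```

```bash
python3 - <<'E'
from h import *
to(slot(-82.5)+[0,0,.32],RV)
w=r.snapshot("wrist");cv2.imwrite("pics/w12.png",w)
s=r.snapshot("scene");crop(s,200,90,360,210,5,"s12.png")
E
```

```text
eef [ 0.5115 -0.0613  0.3706] t 41.73 gap 0.099 F [ 0.2  0.3 -0.7] q [ 0.3   0.01 -0.62  0.18 -0.58 -0.41]
 rotvec(tool) [-0.378 -0.031 -0.163]  shift before rot [27.13  8.15  1.12]  after rot [25.59 11.52  4.06]
```

View pics/w12.png

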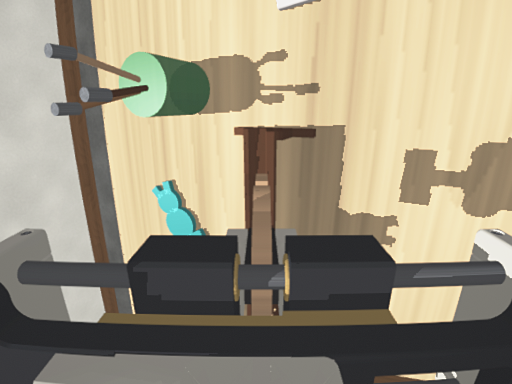

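View pics/s12.png

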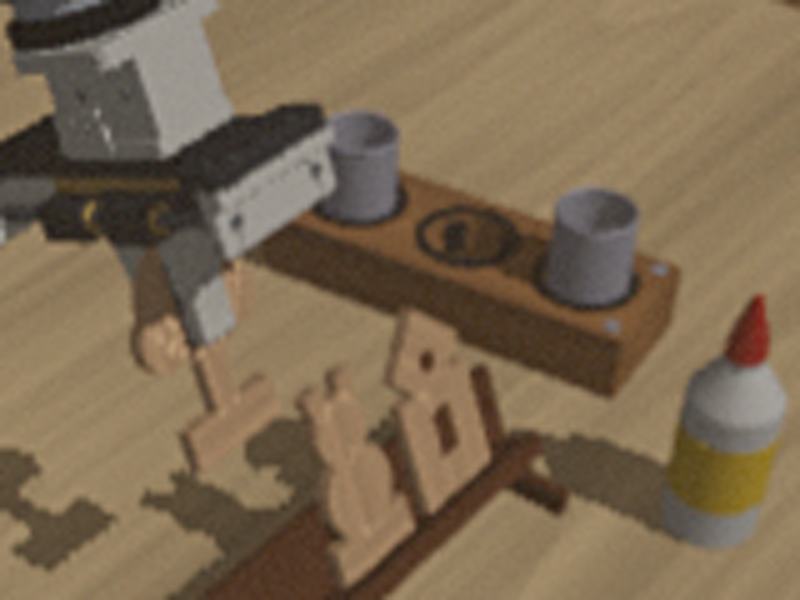

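>>> {"fn": "apply_moves", "kwargs": {"plan": "0 0 0 -0.126 -0.01 -0.054 -1;0 0 0 -0.126 -0.01 -0.054 -1;0 0 0 -0.126 -0.01 -0.054 -1;1.2 0.5 0 0 0 0 -1;2.4 1 0 0 0 0 -1;3 1.4 0 0 0 0 -1;3 1.4 0 0 0 0 -1;3 1.4 0 0 0 0 -1;3 1.4 0 0 0 0 -1;3 1.4 0 0 0 0 -1;3 1.4 0 0 0 0 -1;2.4 1 0 0 0 0 -1;1.6 0.6 0 0 0 0 -1;0 0 0 0 0 0 -1;0 0 0 0 0 0 -1"}}

```text
clock: 43.7
eef_pos: [0.4452, -0.3336, 0.3708]
orientation: [[0.181, -0.983, 0.0], [-0.983, -0.181, -0.001], [0.001, -0.0, -1.0]]
force: [-0.3, 0.4, -0.0]
finger_gap: 0.101
```

```bash
cat >> h.py <<'E'
def heldcheck(k,name,ftc=.242):
    to(slot(k)+[0,0,.242],RV)
    st=r.get_state();R=st["orientation"];p=st["eef_pos"]
    foot=p+R[:,2]*ftc; e=foot-slot(k)
    print("foot pred along X,Y,Z mm",(e@XR*1000).round(1),(e@YR*1000).round(1),round(e[2]*1000,1))
    m=r.camera_model("scene");im=r.snapshot("scene")
    x0,y0,K_=100,190,6
    im=cv2.resize(im[y0:y0+100,x0:x0+130],None,fx=K_,fy=K_,interpolation=cv2.INTER_CUBIC)
    P=[foot+i*.032*R[:,0]+j*.0045*R[:,1] for i,j in((1,1),(1,-1),(-1,-1),(-1,1),(1,1))]
    cv2.polylines(im,[((proj(m,P)-[x0,y0])*K_).astype(int)],False,(0,0,255),1)
    cv2.imwrite("pics/"+name,im)
E
python3 - <<'E'
from h import *
heldcheck(-82.5,"s13.png")
w=r.snapshot("wrist");cv2.imwrite("pics/w13.png",w)
E
```

```text
eef [ 0.4452 -0.3336  0.3708] t 43.7 gap 0.101 F [-0.3  0.4 -0. ] q [-0.29  0.19 -0.3   0.   -1.08  0.47]
 rotvec(tool) [-0.    -0.001 -0.001]  shift before rot [1.000e-02 2.000e-02 1.188e+01]  after rot [ 0.02  0.02 11.88]
foot pred along X,Y,Z mm 0.2 -0.0 118.8
```

View pics/s13.png

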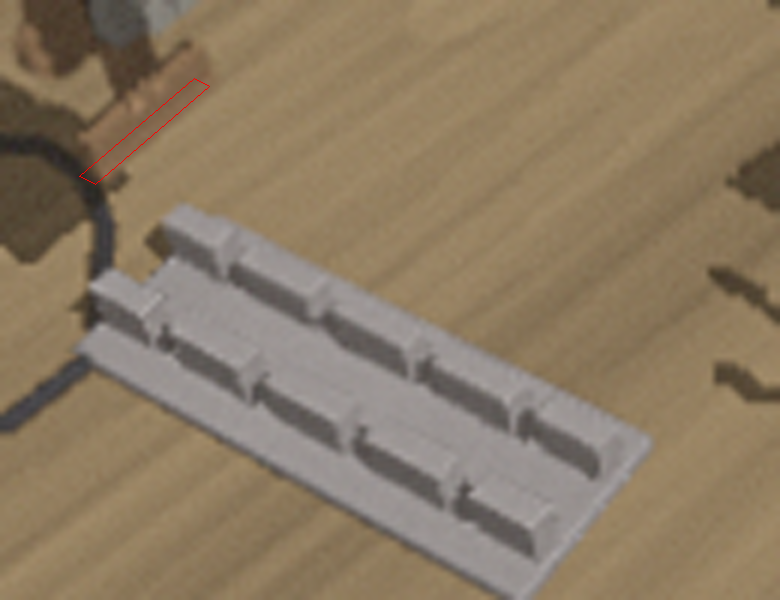

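View pics/w13.png

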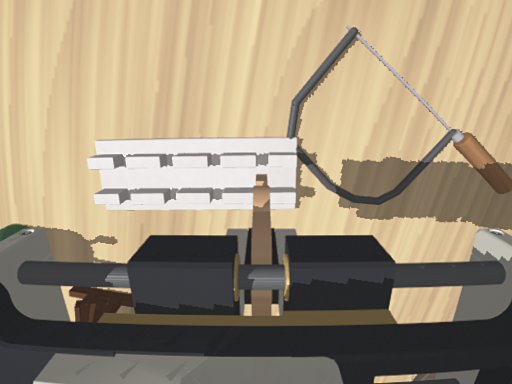

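>>> {"fn": "apply_moves", "kwargs": {"plan": "0 0 2 0 0 0 -1;0 0 2.5 0 0 0 -1;0 0 2 0 0 0 -1;0 0 1.5 0 0 0 -1;0 0 0.8 0 0 0 -1;0 0 0 0 0 0 -1;0 0 0 0 0 0 -1"}}

```text
clock: 44.68
eef_pos: [0.4457, -0.3341, 0.2837]
orientation: [[0.182, -0.983, 0.001], [-0.983, -0.182, -0.002], [0.002, -0.001, -1.0]]
force: [-0.1, 1.0, -0.3]
finger_gap: 0.105
```

```bash
python3 - <<'E'
from h import *
heldcheck(-82.5,"s14.png")
w=r.snapshot("wrist");crop(w,200,110,360,240,5,"w14.png")
E
```

```text
eef [ 0.4457 -0.3341  0.2837] t 44.67 gap 0.105 F [-0.1  1.  -0.3] q [-0.29  0.28 -0.41  0.   -0.88  0.47]
 rotvec(tool) [-0.001 -0.002 -0.001]  shift before rot [-0.04  0.06  3.17]  after rot [-0.03  0.05  3.17]
foot pred along X,Y,Z mm 0.7 -0.8 31.7
```

View pics/s14.png

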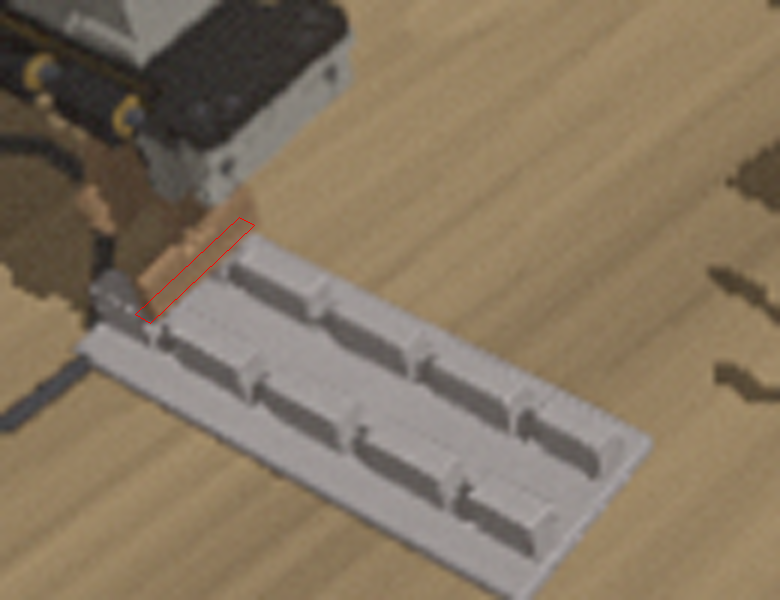

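View pics/w14.png

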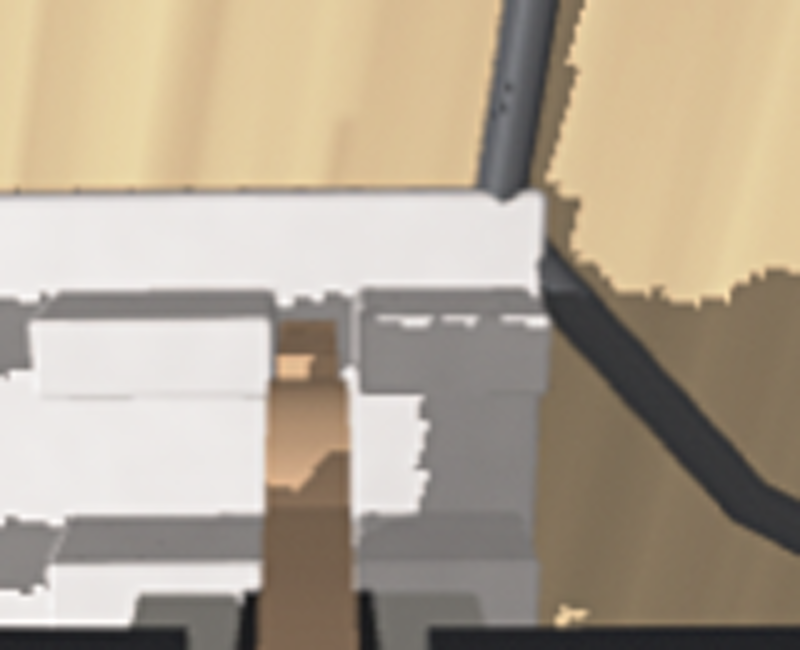

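>>> {"fn": "apply_moves", "kwargs": {"plan": "-0.05 0.13 0.3 0 0 0 -1;0 0 0.5 0 0 0 -1;0 0 0.5 0 0 0 -1;0 0 0.5 0 0 0 -1;0 0 0.5 0 0 0 -1;0 0 0.4 0 0 0 -1;0 0 0.2 0 0 0 -1;0 0 0 0 0 0 -1"}}

```text
clock: 45.78
eef_pos: [0.444, -0.3338, 0.2539]
orientation: [[0.182, -0.983, -0.0], [-0.983, -0.182, -0.001], [0.001, 0.0, -1.0]]
force: [0.0, -0.1, -0.5]
finger_gap: 0.101
```

```bash
python3 - <<'E'
from h import *
heldcheck(-82.5,"s15.png")
w=r.snapshot("wrist");crop(w,200,110,360,240,5,"w15.png")
E
```

```text
eef [ 0.444  -0.3338  0.2539] t 45.77 gap 0.101 F [ 0.  -0.1 -0.5] q [-0.29  0.31 -0.45  0.   -0.81  0.47]
 rotvec(tool) [ 0.    -0.001 -0.001]  shift before rot [ 0.03 -0.11  0.19]  after rot [ 0.03 -0.11  0.19]
foot pred along X,Y,Z mm -1.2 0.0 1.9
```

View pics/w15.png

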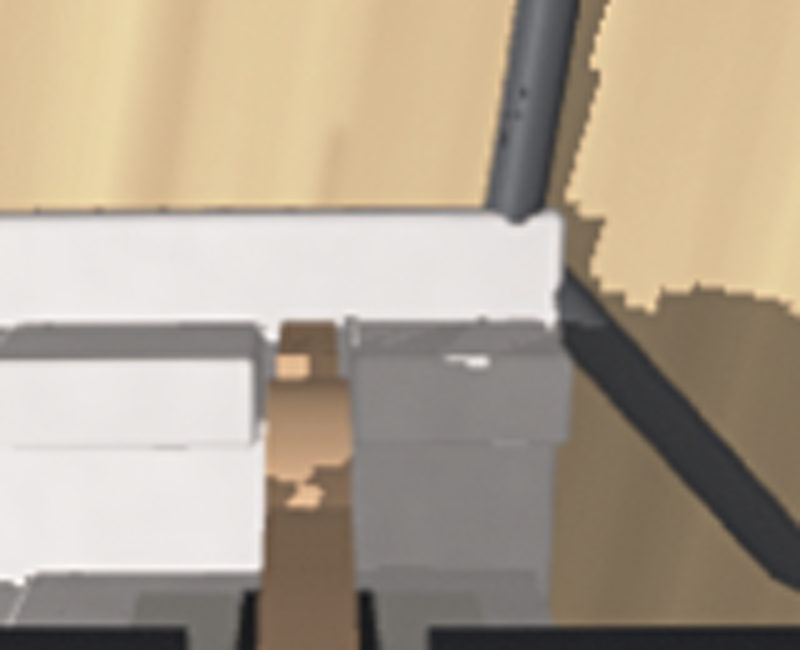

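>>> {"fn": "apply_moves", "kwargs": {"plan": "0 0 0.1 0 0 0 -1;0 0 0.1 0 0 0 -1;0 0 0 0 0 0 -1"}}

```text
clock: 46.25
eef_pos: [0.4441, -0.3338, 0.2525]
orientation: [[0.182, -0.983, 0.0], [-0.983, -0.182, -0.001], [0.001, -0.0, -1.0]]
force: [-1.7, 1.1, 4.2]
finger_gap: 0.103
```

>>> {"fn": "apply_moves", "kwargs": {"plan": "0 0 0 0 0 0 -0.5;0 0 0 0 0 0 -0.3;0 0 0 0 0 0 -0.3;0 0 0 0 0 0 -0.3;0 0 -1 0 0 0 -0.3;0 0 -2 0 0 0 -0.3;0 0 -3 0 0 0 -0.3;0 0 -3 0 0 0 -0.3;0 0 -3 0 0 0 -0.3;0 0 0 0 0 0 -0.3;0 0 0 0 0 0 -0.3"}}

```text
clock: 47.62
eef_pos: [0.4437, -0.3335, 0.3722]
orientation: [[0.182, -0.983, 0.0], [-0.983, -0.182, -0.001], [0.001, -0.0, -1.0]]
force: [0.3, 1.1, 0.1]
finger_gap: 0.35
```

```bash
python3 - <<'E'
from h import *
to(feet["cat"]+.302*up,RE)
s=r.snapshot("scene");crop(s,100,160,250,290,5,"s16.png")
t=r.snapshot("top");cv2.imwrite("pics/t16.png",t)
E
```

```text
eef [ 0.4437 -0.3335  0.3722] t 47.62 gap 0.35 F [0.3 1.1 0.1] q [-0.29  0.19 -0.3   0.   -1.08  0.47]
 rotvec(tool) [0.379 0.03  0.162]  shift before rot [-32.11 -15.01   5.74]  after rot [-34.13  -6.76   8.91]
```

View pics/s16.png

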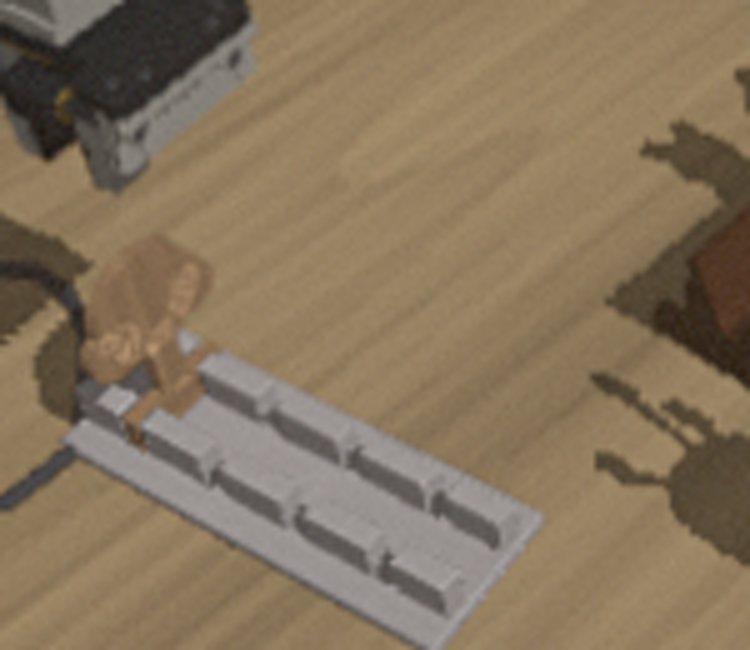

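View pics/t16.png

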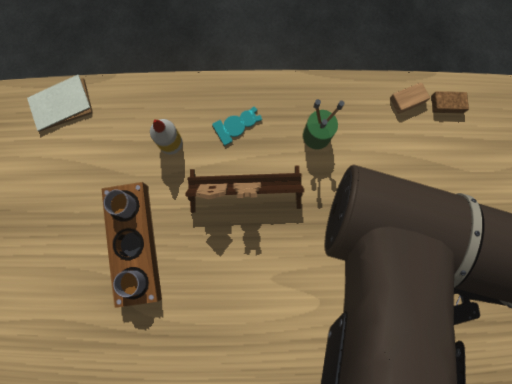

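The wooden two-eared cat leaning on the easel is at about (245,188) in the top view and (270,175) in the scene view. The turquoise cat at top (237,125) lies flat beyond the easel: it is the look-alike, so I leave it alone. The enlarged crop s8d already showed the wooden one on the easel. The tree stands upright in its slot.

>>> {"fn": "apply_moves", "kwargs": {"plan": "-1.1 -0.5 0 0 0 0 -0.3;-2 -1 0 0 0 0 -0.3;-3.2 -1.5 0 0 0 0 -0.3;-3.2 -1.5 0 0 0 0 -0.3;-3.2 -1.5 0 0 0 0 -0.3;-3.2 -1.5 0 0 0 0 -0.3;-3.2 -1.5 0 0 0 0 -0.3;-3.2 -1.5 0 0 0 0 -0.3;-3.2 -1.5 0 0 0 0 -0.3;-3.2 -1.5 0 0 0 0 -0.3;-2 -1 0 0 0 0 -0.3;-1.4 -0.5 0 0 0 0 -0.3;0 0 0 0.126 0.01 0.054 -0.3;0 0 0 0.126 0.01 0.054 -0.3;0 0 0 0.126 0.01 0.054 -0.3;0 0 0 0 0 0 -0.3;0 0 0 0 0 0 -0.3"}}

```text
clock: 49.85
eef_pos: [0.5333, 0.0091, 0.3721]
orientation: [[0.02, -0.93, 0.368], [-1.0, -0.019, 0.007], [0.001, -0.368, -0.93]]
force: [0.2, 0.7, 0.9]
finger_gap: 0.348
```

```bash
python3 - <<'E'
from h import *
to(feet["cat"]+.302*up,RE)
E
```

```text
eef [0.5333 0.0091 0.3721] t 49.85 gap 0.348 F [0.2 0.7 0.9] q [ 0.43  0.04 -0.62  0.27 -0.58 -0.61]
 rotvec(tool) [ 0.003 -0.     0.001]  shift before rot [-0.04  2.15  5.35]  after rot [-0.04  2.17  5.34]
```

>>> {"fn": "apply_moves", "kwargs": {"plan": "0 1.1 0 0 0 0 -0.3;0 1.05 1 0 0 0 -0.3;0 0 2 0 0 0 -0.3;0 0 2.3 0 0 0 -0.3;0 0 0 0 0 0 -0.3;0 0 0 0 0 0 -0.3"}}

```text
clock: 50.6
eef_pos: [0.5328, 0.0092, 0.3149]
orientation: [[0.019, -0.929, 0.37], [-1.0, -0.018, 0.007], [0.0, -0.37, -0.929]]
force: [-0.3, 0.7, 0.8]
finger_gap: 0.345
```

```bash
python3 - <<'E'
from h import *
to(feet["cat"]+.242*up,RE)
w=r.snapshot("wrist");cv2.imwrite("pics/w17.png",w)
s=r.snapshot("scene");crop(s,200,90,360,210,5,"s17.png")
E
```

```text
eef [0.5328 0.0092 0.3149] t 50.6 gap 0.345 F [-0.3  0.7  0.8] q [ 0.42  0.1  -0.73  0.37 -0.41 -0.71]
 rotvec(tool) [ 0.001 -0.     0.   ]  shift before rot [-0.03 -0.01  6.05]  after rot [-0.03 -0.    6.05]
```

View pics/w17.png

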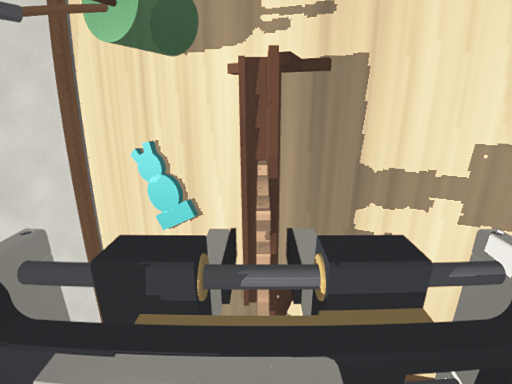

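View pics/s17.png

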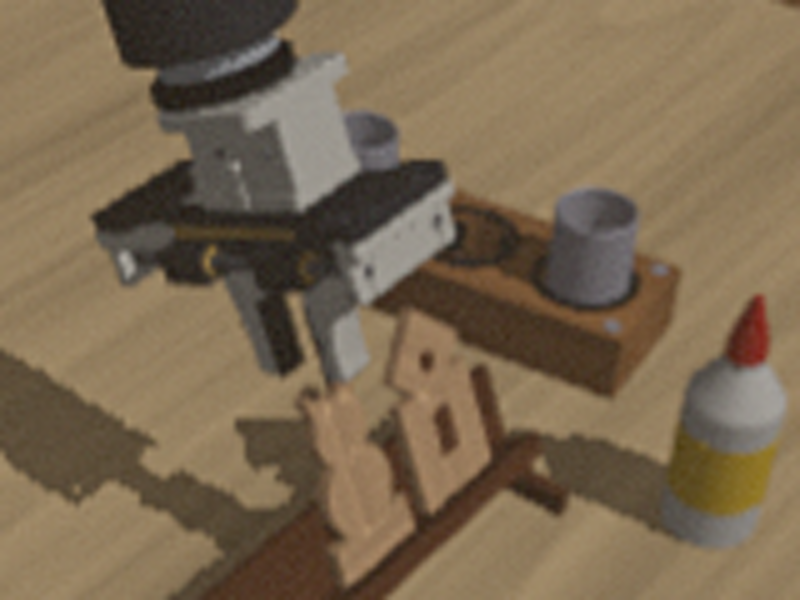

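Centred over the cat (wood strip at column ~263). Descend, pinch, lift.

>>> {"fn": "apply_moves", "kwargs": {"plan": "0 0 2 0 0 0 -0.3;0 0 2 0 0 0 -0.3;0 0 1.2 0 0 0 -0.3;0 0 0.8 0 0 0 -0.3;0 0 0 0 0 0 -0.3;0 0 0 0 0 0 -1;0 0 0 0 0 0 -1;0 0 0 0 0 0 -1;0 0 0 0 0 0 -1;0 0 0 0 0 0 -1;0 0 -1 0 0 0 -1;0 0 -2 0 0 0 -1;0 0 -3 0 0 0 -1;0 0 -3 0 0 0 -1;0 0 -3 0 0 0 -1;0 0 0 0 0 0 -1;0 0 0 0 0 0 -1", "newtons": 25}}

```text
clock: 52.82
eef_pos: [0.5103, 0.0087, 0.3697]
orientation: [[0.019, -0.929, 0.369], [-1.0, -0.018, 0.007], [-0.0, -0.369, -0.929]]
force: [0.6, -1.1, -1.3]
finger_gap: 0.1
```

```bash
python3 - <<'E'
from h import *
to(slot(-27.5)+[0,0,.36],RV);to(slot(27.5)+[0,0,.36],RV)
E
```

```text
eef [0.5103 0.0087 0.3697] t 52.83 gap 0.1 F [ 0.6 -1.1 -1.3] q [ 0.45 -0.   -0.67  0.29 -0.57 -0.65]
 rotvec(tool) [-0.377 -0.031 -0.163]  shift before rot [33.23  1.61 -0.67]  after rot [ 3.249e+01  7.180e+00 -3.000e-02]
eef [0.5103 0.0087 0.3697] t 52.83 gap 0.1 F [ 0.6 -1.1 -1.3] q [ 0.45 -0.   -0.67  0.29 -0.57 -0.65]
 rotvec(tool) [-0.377 -0.031 -0.163]  shift before rot [32.33 -3.43  1.33]  after rot [ 3.249e+01  1.680e+00 -3.000e-02]
```

>>> {"fn": "apply_moves", "kwargs": {"plan": "0 0 0 -0.126 -0.01 -0.054 -1;0 0 0 -0.126 -0.01 -0.054 -1;0 0 0 -0.126 -0.01 -0.054 -1;1.2 0.1 0 0 0 0 -1;2.4 0.1 0 0 0 0 -1;3 0.2 0 0 0 0 -1;3 0.2 0 0 0 0 -1;3 0.2 0 0 0 0 -1;3 0.2 0 0 0 0 -1;3 0.2 0 0 0 0 -1;3 0.2 0 0 0 0 -1;3 0.2 0 0 0 0 -1;3 0.2 0 0 0 0 -1;2.4 0.1 0 0 0 0 -1;1.6 0 0 0 0 0 -1;0.9 0 0 0 0 0 -1;0 0 0 0 0 0 -1;0 0 0 0 0 0 -1"}}

```text
clock: 55.08
eef_pos: [0.5509, -0.3137, 0.3706]
orientation: [[0.182, -0.983, 0.0], [-0.983, -0.182, -0.001], [0.001, 0.0, -1.0]]
force: [-0.8, 1.4, -0.6]
finger_gap: 0.099
```

```bash
python3 - <<'E'
from h import *
heldcheck(27.5,"s18.png")
E
```

```text
eef [ 0.5509 -0.3137  0.3706] t 55.08 gap 0.099 F [-0.8  1.4 -0.6] q [-0.21  0.31 -0.13  0.   -1.12  0.39]
 rotvec(tool) [ 0.    -0.001 -0.001]  shift before rot [ 0.04 -0.23 11.86]  after rot [ 0.05 -0.23 11.86]
foot pred along X,Y,Z mm -2.3 0.2 118.6
```

View pics/s18.png

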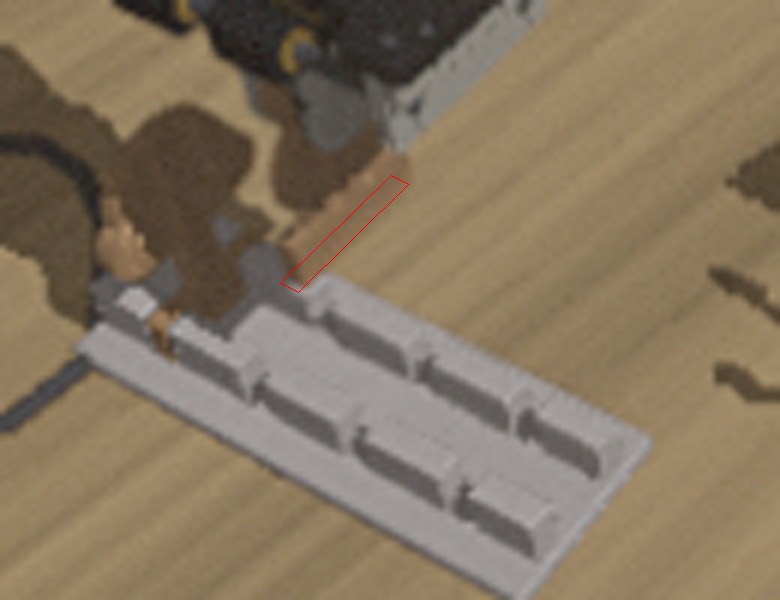

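>>> {"fn": "apply_moves", "kwargs": {"plan": "0 -0.13 2 0 0 0 -1;0 0 2.5 0 0 0 -1;0 0 2 0 0 0 -1;0 0 1.5 0 0 0 -1;0 0 0.8 0 0 0 -1;0 0 0 0 0 0 -1;0 0 0 0 0 0 -1"}}

```text
clock: 56.0
eef_pos: [0.5525, -0.3142, 0.2834]
orientation: [[0.182, -0.983, 0.001], [-0.983, -0.182, -0.002], [0.002, -0.001, -1.0]]
force: [-0.6, 0.6, -0.1]
finger_gap: 0.102
```

```bash
python3 - <<'E'
from h import *
heldcheck(27.5,"s19.png")
w=r.snapshot("wrist");crop(w,200,110,360,240,5,"w19.png")
E
```

```text
eef [ 0.5525 -0.3142  0.2834] t 56.0 gap 0.102 F [-0.6  0.6 -0.1] q [-0.21  0.39 -0.23  0.   -0.94  0.39]
 rotvec(tool) [-0.001 -0.002 -0.001]  shift before rot [-0.03 -0.07  3.14]  after rot [-0.03 -0.08  3.14]
foot pred along X,Y,Z mm -0.6 -0.7 31.4
```

View pics/w19.png

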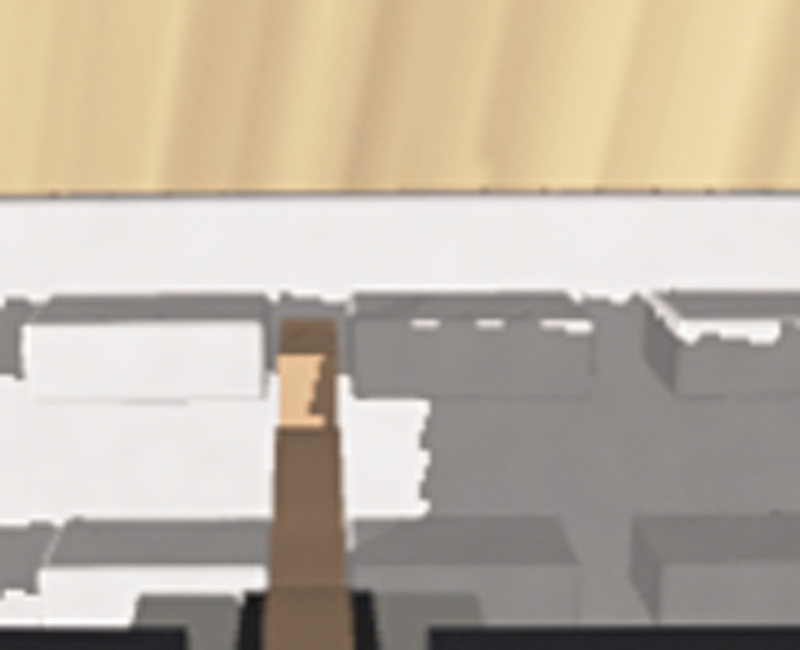

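>>> {"fn": "apply_moves", "kwargs": {"plan": "-0.05 0.03 0.3 0 0 0 -1;0 0 0.5 0 0 0 -1;0 0 0.5 0 0 0 -1;0 0 0.5 0 0 0 -1;0 0 0.5 0 0 0 -1;0 0 0.4 0 0 0 -1;0 0 0.2 0 0 0 -1;0 0 0.1 0 0 0 -1;0 0 0.1 0 0 0 -1;0 0 0 0 0 0 -1"}}

```text
clock: 57.35
eef_pos: [0.5519, -0.3137, 0.2521]
orientation: [[0.182, -0.983, 0.0], [-0.983, -0.182, -0.001], [0.001, -0.0, -1.0]]
force: [-1.0, 0.4, 2.3]
finger_gap: 0.101
```

>>> {"fn": "apply_moves", "kwargs": {"plan": "0 0 0.05 0 0 0 -1;0 0 0 0 0 0 -0.5;0 0 0 0 0 0 -0.3;0 0 0 0 0 0 -0.3;0 0 0 0 0 0 -0.3;0 0 -1 0 0 0 -0.3;0 0 -2 0 0 0 -0.3;0 0 -3 0 0 0 -0.3;0 0 -3 0 0 0 -0.3;0 0 -3 0 0 0 -0.3;0 0 0 0 0 0 -0.3;0 0 0 0 0 0 -0.3"}}

```text
clock: 58.85
eef_pos: [0.5516, -0.3134, 0.3712]
orientation: [[0.182, -0.983, 0.0], [-0.983, -0.182, -0.001], [0.001, -0.0, -1.0]]
force: [-0.3, -0.4, -0.6]
finger_gap: 0.348
```

```bash
python3 - <<'E'
from h import *
to(feet["house"]+.302*up,RE)
s=r.snapshot("scene");crop(s,100,140,250,270,5,"s20.png")
E
```

```text
eef [ 0.5516 -0.3134  0.3712] t 58.85 gap 0.348 F [-0.3 -0.4 -0.6] q [-0.21  0.31 -0.13  0.   -1.12  0.39]
 rotvec(tool) [0.379 0.03  0.162]  shift before rot [-40.18  -5.36   5.64]  after rot [-40.51   3.27   4.8 ]
```

View pics/s20.png

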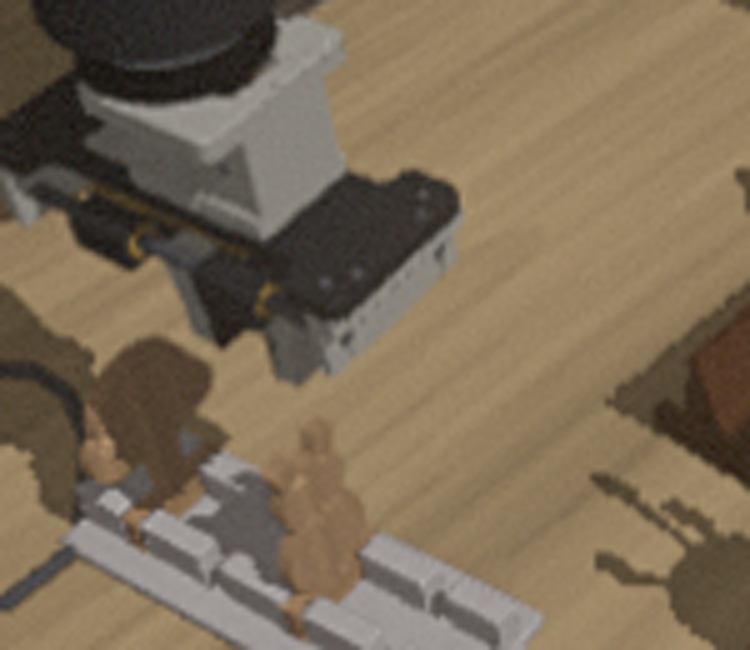

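Tree and cat stand upright. Next the house.

>>> {"fn": "apply_moves", "kwargs": {"plan": "-1.4 -0.2 0 0 0 0 -0.3;-2.4 -0.3 0 0 0 0 -0.3;-3.4 -0.5 0 0 0 0 -0.3;-3.4 -0.5 0 0 0 0 -0.3;-3.4 -0.5 0 0 0 0 -0.3;-3.4 -0.5 0 0 0 0 -0.3;-3.4 -0.5 0 0 0 0 -0.3;-3.4 -0.5 0 0 0 0 -0.3;-3.4 -0.5 0 0 0 0 -0.3;-3.4 -0.5 0 0 0 0 -0.3;-3.4 -0.4 0 0 0 0 -0.3;-2.8 -0.3 0 0 0 0 -0.3;-1.4 -0.1 0 0 0 0 -0.3;-1 -0.1 0 0 0 0 -0.3;0 0 0 0.126 0.01 0.054 -0.3;0 0 0 0.126 0.01 0.054 -0.3;0 0 0 0.126 0.01 0.054 -0.3;0 0 0 0 0 0 -0.3;0 0 0 0 0 0 -0.3"}}

```text
clock: 61.28
eef_pos: [0.5333, 0.0855, 0.3711]
orientation: [[0.02, -0.93, 0.368], [-1.0, -0.019, 0.007], [0.001, -0.368, -0.93]]
force: [-0.3, 0.9, -0.4]
finger_gap: 0.348
```

```bash
python3 - <<'E'
from h import *
to(feet["house"]+.302*up,RE)
E
```

```text
eef [0.5333 0.0855 0.3711] t 61.27 gap 0.348 F [-0.3  0.9 -0.4] q [ 0.58  0.05 -0.64  0.36 -0.59 -0.83]
 rotvec(tool) [ 0.003 -0.     0.001]  shift before rot [-0.6   2.26  5.2 ]  after rot [-0.6   2.27  5.19]
```

>>> {"fn": "apply_moves", "kwargs": {"plan": "-0.6 1.2 0 0 0 0 -0.3;0 1.06 1 0 0 0 -0.3;0 0 2 0 0 0 -0.3;0 0 2.2 0 0 0 -0.3;0 0 0 0 0 0 -0.3;0 0 0 0 0 0 -0.3"}}

```text
clock: 62.02
eef_pos: [0.5318, 0.0916, 0.3147]
orientation: [[0.019, -0.929, 0.37], [-1.0, -0.017, 0.007], [0.0, -0.37, -0.929]]
force: [-0.4, -0.3, 0.1]
finger_gap: 0.352
```

```bash
python3 - <<'E'
from h import *
to(feet["house"]+.242*up,RE)
w=r.snapshot("wrist");cv2.imwrite("pics/w21.png",w)
s=r.snapshot("scene");crop(s,200,90,360,210,5,"s21.png")
E
```

```text
eef [0.5318 0.0916 0.3147] t 62.02 gap 0.352 F [-0.4 -0.3  0.1] q [ 0.56  0.11 -0.76  0.5  -0.42 -0.97]
 rotvec(tool) [ 0.001 -0.001 -0.   ]  shift before rot [0.02 0.05 6.  ]  after rot [0.03 0.05 6.  ]
```

View pics/w21.png

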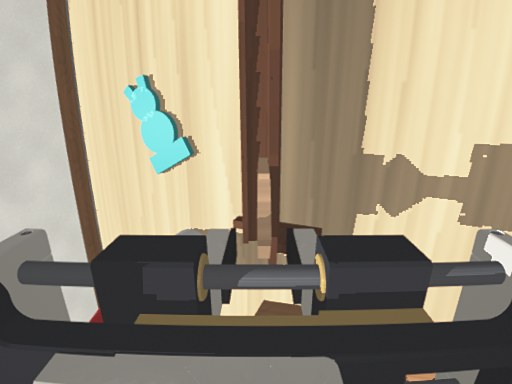

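View pics/s21.png

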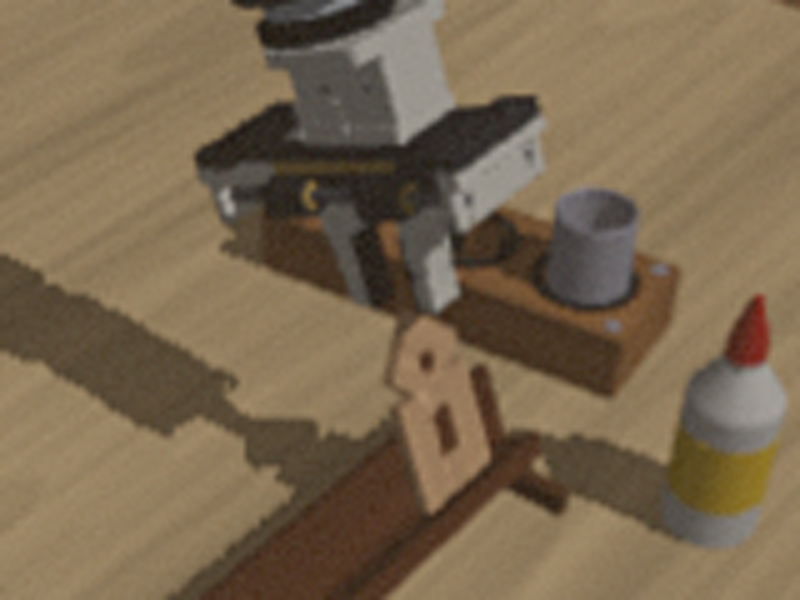

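>>> {"fn": "apply_moves", "kwargs": {"plan": "0 0 2 0 0 0 -0.3;0 0 2 0 0 0 -0.3;0 0 1.2 0 0 0 -0.3;0 0 0.8 0 0 0 -0.3;0 0 0 0 0 0 -0.3;0 0 0 0 0 0 -1;0 0 0 0 0 0 -1;0 0 0 0 0 0 -1;0 0 0 0 0 0 -1;0 0 0 0 0 0 -1;0 0 -1 0 0 0 -1;0 0 -2 0 0 0 -1;0 0 -3 0 0 0 -1;0 0 -3 0 0 0 -1;0 0 -3 0 0 0 -1;0 0 0 0 0 0 -1;0 0 0 0 0 0 -1", "newtons": 25}}

```text
clock: 64.25
eef_pos: [0.5086, 0.0911, 0.3692]
orientation: [[0.019, -0.929, 0.369], [-1.0, -0.018, 0.007], [0.0, -0.369, -0.929]]
force: [0.0, -0.6, -0.0]
finger_gap: 0.1
```

```bash
python3 - <<'E'
from h import *
to(slot(82.5)+[0,0,.36]-.001*XR,RV)
E
```

```text
eef [0.5086 0.0911 0.3692] t 64.25 gap 0.1 F [ 0.  -0.6 -0. ] q [ 0.62  0.01 -0.69  0.39 -0.58 -0.89]
 rotvec(tool) [-0.377 -0.031 -0.163]  shift before rot [39.68 -8.41  3.26]  after rot [40.62 -2.38 -0.08]
```

>>> {"fn": "apply_moves", "kwargs": {"plan": "0 0 0 -0.126 -0.01 -0.054 -1;0 0 0 -0.126 -0.01 -0.054 -1;0 0 0 -0.126 -0.01 -0.054 -1;1.4 -0.4 0 0 0 0 -1;2.4 -0.8 0 0 0 0 -1;3.4 -0.8 -0.5 0 0 0 -1;3.4 -0.4 -0.5 0 0 0 -1;3.4 0 0 0 0 0 -1;3.4 0 0 0 0 0 -1;3.4 0 0 0 0 0 -1;3.4 0 0 0 0 0 -1;3.4 0 0 0 0 0 -1;3.4 0 0 0 0 0 -1;3.4 0 0 0 0 0 -1;2.8 0 0 0 0 0 -1;1.6 0 0 0 0 0 -1;1.2 0 0 0 0 0 -1;0.6 0 0 0 0 0 -1;0 0 0 0 0 0 -1;0 0 0 0 0 0 -1"}}

```text
clock: 66.75
eef_pos: [0.6063, -0.3031, 0.3803]
orientation: [[0.182, -0.983, 0.0], [-0.983, -0.182, -0.001], [0.001, -0.0, -1.0]]
force: [0.6, -0.6, -0.6]
finger_gap: 0.098
```

```bash
python3 - <<'E'
from h import *
heldcheck(82.5,"s22.png")
E
```

```text
eef [ 0.6063 -0.3031  0.3803] t 66.75 gap 0.098 F [ 0.6 -0.6 -0.6] q [-0.18  0.38 -0.02  0.   -1.18  0.36]
 rotvec(tool) [-0.    -0.001 -0.001]  shift before rot [ 0.06 -0.08 12.83]  after rot [ 0.08 -0.08 12.83]
foot pred along X,Y,Z mm -0.8 0.5 128.3
```

View pics/s22.png

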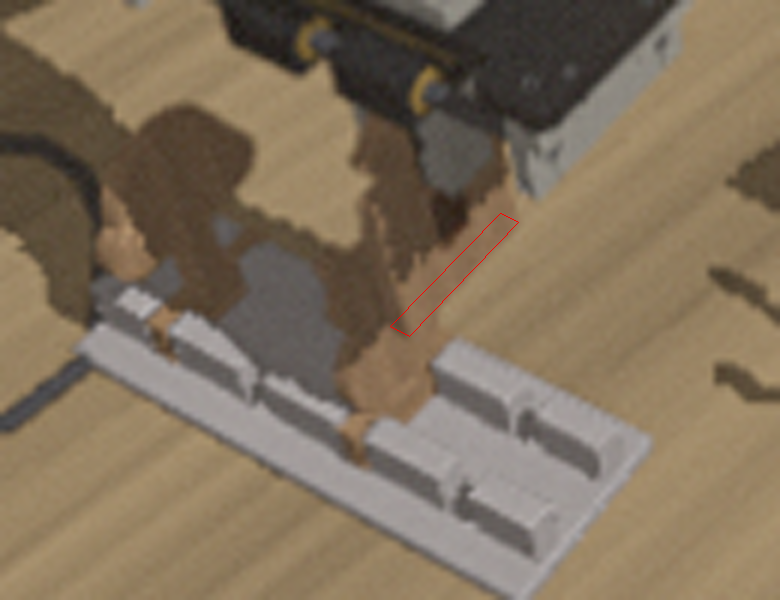

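>>> {"fn": "apply_moves", "kwargs": {"plan": "0 0 2 0 0 0 -1;0 0 2.5 0 0 0 -1;0 0 2.5 0 0 0 -1;0 0 2 0 0 0 -1;0 0 0.8 0 0 0 -1;0 0 0 0 0 0 -1;0 0 0 0 0 0 -1"}}

```text
clock: 67.68
eef_pos: [0.6067, -0.3038, 0.2833]
orientation: [[0.182, -0.983, 0.002], [-0.983, -0.182, -0.002], [0.002, -0.001, -1.0]]
force: [1.0, -0.4, -0.1]
finger_gap: 0.099
```

```bash
python3 - <<'E'
from h import *
heldcheck(82.5,"s23.png")
w=r.snapshot("wrist");crop(w,200,110,360,240,5,"w23.png")
E
```

```text
eef [ 0.6067 -0.3038  0.2833] t 67.67 gap 0.099 F [ 1.  -0.4 -0.1] q [-0.18  0.45 -0.13  0.   -0.98  0.36]
 rotvec(tool) [-0.001 -0.002 -0.001]  shift before rot [ 0.   -0.06  3.13]  after rot [ 0.01 -0.06  3.13]
foot pred along X,Y,Z mm -0.3 -0.4 31.3
```

View pics/w23.png

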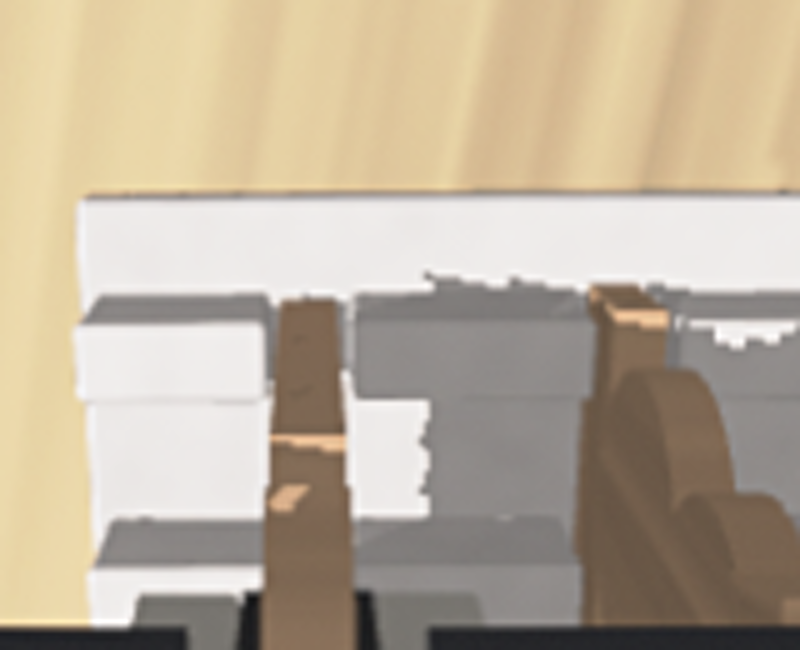

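Foot (278–338) sits centred over the slot (267–353). Insert and release.

>>> {"fn": "apply_moves", "kwargs": {"plan": "-0.02 0.04 0.3 0 0 0 -1;0 0 0.5 0 0 0 -1;0 0 0.5 0 0 0 -1;0 0 0.5 0 0 0 -1;0 0 0.5 0 0 0 -1;0 0 0.4 0 0 0 -1;0 0 0.2 0 0 0 -1;0 0 0.1 0 0 0 -1;0 0 0.1 0 0 0 -1;0 0 0 0 0 0 -1"}}

```text
clock: 69.03
eef_pos: [0.6059, -0.3037, 0.2516]
orientation: [[0.182, -0.983, 0.001], [-0.983, -0.182, -0.001], [0.001, -0.0, -1.0]]
force: [-1.3, 0.8, 2.8]
finger_gap: 0.101
```

>>> {"fn": "apply_moves", "kwargs": {"plan": "0 0 0.05 0 0 0 -1;0 0 0 0 0 0 -0.5;0 0 0 0 0 0 -0.3;0 0 0 0 0 0 -0.3;0 0 0 0 0 0 -0.3;0 0 -1 0 0 0 -0.3;0 0 -2 0 0 0 -0.3;0 0 -3 0 0 0 -0.3;0 0 -3 0 0 0 -0.3;0 0 -3 0 0 0 -0.3;-3 2 0 0 0 0 -0.3;-4 2 0 0 0 0 -0.3;-4 2 0 0 0 0 -0.3;-4 2 0 0 0 0 -0.3;-4 2 0 0 0 0 -0.3;-3 1 0 0 0 0 -0.3;0 0 0 0 0 0 -0.3;0 0 0 0 0 0 -0.3"}}

```text
clock: 71.28
eef_pos: [0.458, -0.1072, 0.3712]
orientation: [[0.183, -0.983, 0.002], [-0.983, -0.183, -0.001], [0.001, -0.001, -1.0]]
force: [0.8, 0.5, -0.8]
finger_gap: 0.35
```

```bash
python3 - <<'E'
from h import *
goto((.5,0))
s=r.snapshot("scene");cv2.imwrite("pics/s24.png",s);crop(s,90,170,260,300,4.5,"s24c.png");crop(s,225,100,355,190,6,"s24p.png")
t=r.snapshot("top");cv2.imwrite("pics/t24.png",t)
E
```

```text
eef [ 0.458  -0.1072  0.3712] tool cm [-9.78 -6.09 -0.01] yaw_y -2.9579 q [ 0.19  0.04 -0.47  0.   -1.05 -0.01] F [ 0.8  0.5 -0.8] gap 0.35 t 71.28
```

View pics/s24c.png

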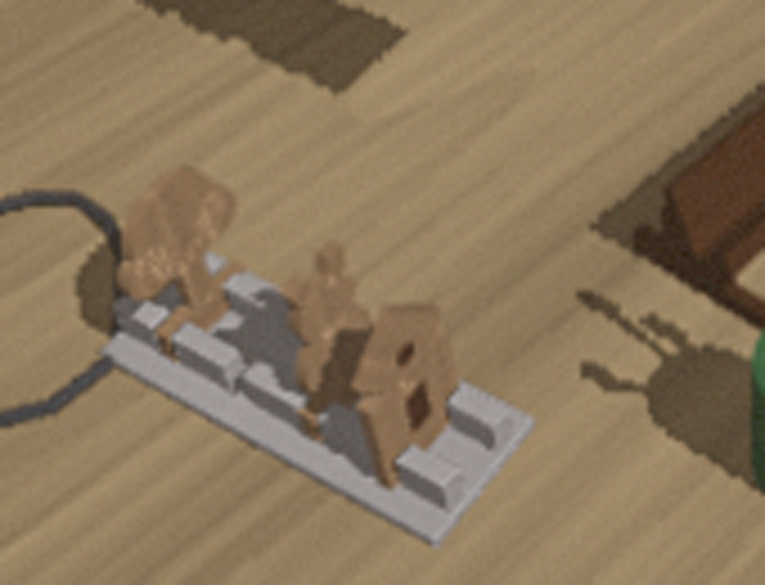

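View pics/s24p.png

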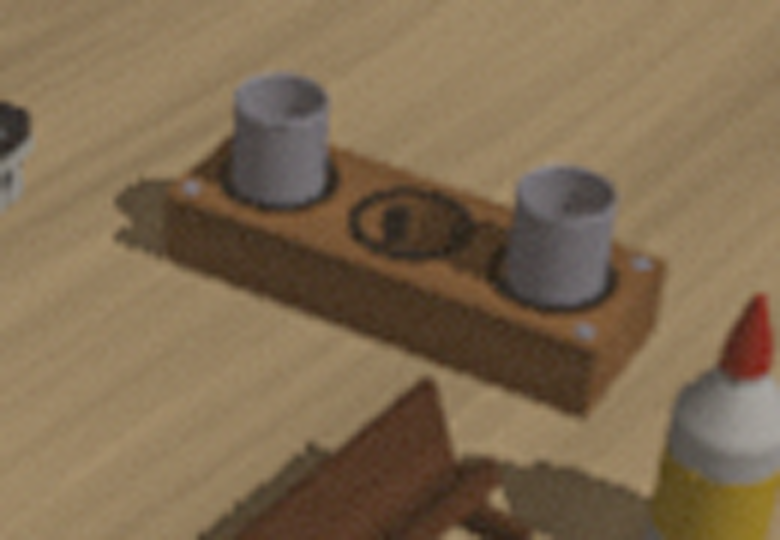

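View pics/t24.png

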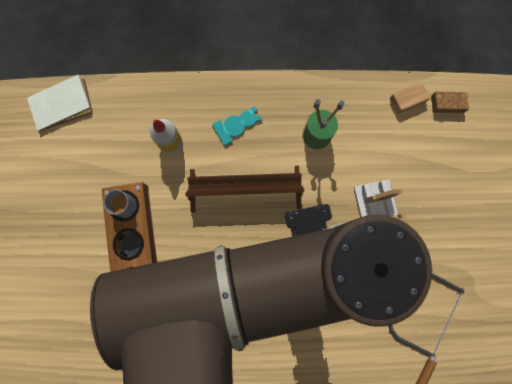

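```bash
python3 - <<'E'
from rig import r
print(r.close_job())
E
```

```text
the job is handed in; nothing more can be done
None
```

I handed the job in at about 71 s of the 210 s allowed, with both pots in wells and all three figures in the drying rack. The hand-in reports no verdict.

- **Pots:** Two steel pots were there. I twisted them to and fro into the two end wells of the block. At the end neither would sink further while twisted under roughly 18–27 N, both stopping at the same tool height (0.241 m). Their rims appear in the images at the height of a pot that is fully home. The second pot was knocked about 28 mm aside on the bench just before I reached it, so I located it again before gripping.
- **Figures:** The tree, cat and house stand upright in three separate slots, each released only after light contact with the slot floor. The last scene picture shows all three standing and the easel empty.
- **Left alone:** The glue bottle, the brush jar and the turquoise cat were not touched and look unmoved in the last top view.
- **Disagreements:** The scene camera read the pot rims about 3 mm too low, and lateral positions differed by 1–2 mm between cameras. I corrected these by sight and by contact force. The last top view was partly blocked by the arm, so the near pot and most of the rack were confirmed from the scene camera only.

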